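# Clear the crate and pack the spray cans

### The arm

A 6-joint arm with a two-finger parallel gripper is mounted at the origin on the work surface. World frame = base frame: x ahead of the robot, y to its left, z up, the work surface at z = 0. Lengths are in m, angles in rad, forces in N, time in s.
With the tool pointing down it reaches from about 0.35 to 0.975 m from the base axis. Payload 4.9 kg.
Tool frame: the origin (TCP) lies at the very end of the fingers, on their centre line; the grasp point (between the pads) lies 19 mm behind it (manip.tcp_to_grasp is the distance from the TCP to the grasp point, in m); z points along the fingers, y is the direction in which the jaws open and shut (so a half turn about z gives the same grasp; the last joint's range is limited). The gripper opens to 85 mm and grips with 20 to 120 N. Pads are 22 mm wide; open, the fingers measure 114 mm over their backs; the gripper's body (76 mm by 85 mm) begins 54 mm behind the grasp point. The pads swing forward as they close: fully open they stand 13 mm farther back than shut.
Start: joints at [-1.24, 0.053, 1.613, -0, 1.476, -0.119], TCP at [0.272, -0.563, 0.231] pointing down, gripper open.
Joint ranges: [-3.01, 3.01], [-1.01, 2.22], [0.06, 2.58], [-1.02, 4.17], [0.09, 2.62], [-3.14, 3.14]. Speed limits (rad/s): [2.57, 2.57, 3.14, 3.14, 3.14, 3.14].

### API

Orientations are given as a unit quaternion [w, x, y, z].
In Python, from plant import sensors, cams, job, finder, manip gives the robot as it stands.
- The arm moves only by the shell command python3 -m pendant 'ROWS'. ROWS is JSON, a list of rows, each an object of numbers: "wx", "wy", "wz": the turn, a rotation vector about the tool's x, y, z in degrees; "dx", "dy", "dz": the shift along the tool's x, y, z in m; "hand": the gripper's target within -1 to 1 (fully open at 1, half-way at 0, shut at -1). A call has 1 to 20 rows; each row is the pose to reach, as a shift and turn from the pose commanded when the call began, along the tool's axes at that moment; what a row does not reach only later rows make up. A row lasts 1/12 s, in which the tool goes at most 41.7 mm and 7.16 degrees, less where a joint would pass 70% of its speed; a pose out of reach is approached as far as the arm can. A call with a gripper value outside its range is refused whole. The fingers move at their own pace and stop on an object; the grip force is fixed at half the most. Time passes only in rows, so rows that repeat a pose let the fingers close. It gives the time, the measured TCP pose, the force and the opening at its end, in the units of the state.
- sensors.state(): the state, without advancing time (a new reading comes with each control period).
- cams.grab_frame(name): name is "scene" or "top" or "wrist"; returns (picture, depth): 480x640x3 uint8, red, green, blue; 480x640 float32, m along the optical axis (not along the pixel's ray), 0 where there is no reading.
- cams.calibration(name): a dict with "fov_y" (degrees; the focal length in pixels is half the picture's height over the tangent of half this angle, whatever the lens; pixels are square), "cx", "cy" (the principal point, pixels), "pose" (4x4, takes a point from camera to world coordinates); the wrist camera has in their place "hand_eye" (4x4, takes a point from camera to tool coordinates, whose origin is the TCP and whose axes are the flange's). Camera axes: x right, y down, z forward; pixel columns grow to the right and rows downward; lengths in m; the calibration is good to about 2 mm. A picture is of the moment at which its call begins: read the wrist's pose just before it. calibration takes no time and is no camera call.
- job.job_done(): hands the job in, once; it reports no verdict.
Trained networks look in the newest picture that a camera, given by its name, has taken for a name from the list of things; names that differ only in an ending like _2 or _b are one class to them, and where a whole thing is asked for, a point or a joint stands for the part that bears it (a point fixed in the world has none). Each returns a list of dicts, best first, with "score" (0 to 1); they miss things now and then, are a little off and sometimes report something else, mostly with a low value. They report only what shows in the picture. A call takes as long as a camera call.
- finder.look_for(camera, thing): "position" ([x, y, z] in m, in world coordinates, good to about 4 mm: the middle of the surface that is visible of it).
The state is a dict: "time": time; "joint_pos": joint angles; "joint_vel": joint speeds; "joint_efforts": joint torques, N m; "tool_pos": TCP position; "tool_rot": TCP orientation; "contact_force": force on the tool from outside, world axes, zero at the start; "ft_torque": the same for the moment, N m; "gripper_width": opening from 0.0 (shut) to 1.0 (fully open).
Only numpy, scipy, OpenCV 4.12 (cv2) and the standard library are available. Lean on these libraries where they do the work, as an engineer would, in place of code of your own. Each camera call takes 0.05 s, during which the arm holds its last target. There are 200 camera calls.

### The job

The divided crate is wanted for the spray cans, but the three wooden setting blocks were left in it: put each block back upright and fully down in its own storage pocket, the one labelled with and sized to its thickness. Stand every spray can from the bench upright on the crate's floor, one to a cell; the amber bottle stays standing in its cell, and the other things on the bench are not to be disturbed.

Things in the scene. Friction and masses are not known exactly. Their poses are not given: they have to be found in the camera images.
- crate: plywood crate fixed to the bench, 190 mm (its x) by 252 mm (its y), open on top, walls 80 mm high, floor 6 mm thick. Origin under its centre, z up. Outer walls and dividers (6 mm thick) and a 26 mm thick spine along y in the middle make 2 cells along x by 3 along y; each cell is 76 by 76 mm inside, cell centres at x = -51 or +51 mm, y = -82, 0 or +82 mm. All of these walls are of one height.
- block_thin: the thin one of three plain wooden setting blocks: 26 mm thick (its x), 50 mm wide (its y), 145 mm tall (its z), about 0.13 kg; origin at the centre of its underside. It starts upright in a cell of the crate, on its own there, with its x roughly along the crate's x.
- pocket_thin: the storage pocket of the thin block: a fixed, upright, open-topped dark steel pocket, inside 32 mm (its x) by 56 mm (its y), walls 6 mm thick and 45 mm high, floor 6 mm thick; origin under its centre. A paper label lies at its foot on both x sides, with a dark bar as long as its block is thick (26 mm). Which pocket stands where varies.
- block_middle: the middle one of three plain wooden setting blocks: 38 mm thick (its x), 50 mm wide (its y), 145 mm tall (its z), about 0.19 kg; origin at the centre of its underside. It starts upright in a cell of the crate, on its own there, with its x roughly along the crate's x.
- pocket_middle: the storage pocket of the middle block: a fixed, upright, open-topped dark steel pocket, inside 44 mm (its x) by 56 mm (its y), walls 6 mm thick and 45 mm high, floor 6 mm thick; origin under its centre. A paper label lies at its foot on both x sides, with a dark bar as long as its block is thick (38 mm). Which pocket stands where varies.
- block_thick: the thick one of three plain wooden setting blocks: 50 mm thick (its x), 50 mm wide (its y), 145 mm tall (its z), about 0.25 kg; origin at the centre of its underside. It starts upright in a cell of the crate, on its own there, with its x roughly along the crate's x.
- pocket_thick: the storage pocket of the thick block: a fixed, upright, open-topped dark steel pocket, inside 56 mm (its x) by 56 mm (its y), walls 6 mm thick and 45 mm high, floor 6 mm thick; origin under its centre. A paper label lies at its foot on both x sides, with a dark bar as long as its block is thick (50 mm). Which pocket stands where varies.
- can1: spray can with a grey cap, standing on the bench at the left or the right of the crate: a straight cylinder of 60 mm diameter, 150 mm tall, about 0.25 kg, most of it in the lowest 40 mm; origin at the centre of its underside, z towards the cap. Absent in some runs.
- can2: spray can with a grey cap, standing on the bench at the left or the right of the crate: a straight cylinder of 60 mm diameter, 150 mm tall, about 0.25 kg, most of it in the lowest 40 mm; origin at the centre of its underside, z towards the cap. Absent in some runs.
- can3: spray can with a grey cap, standing on the bench at the left or the right of the crate: a straight cylinder of 60 mm diameter, 150 mm tall, about 0.25 kg, most of it in the lowest 40 mm; origin at the centre of its underside, z towards the cap. Absent in some runs.
- can4: spray can with a grey cap, standing on the bench at the left or the right of the crate: a straight cylinder of 60 mm diameter, 150 mm tall, about 0.25 kg, most of it in the lowest 40 mm; origin at the centre of its underside, z towards the cap. Absent in some runs.
- can5: spray can with a grey cap, standing on the bench at the left or the right of the crate: a straight cylinder of 60 mm diameter, 150 mm tall, about 0.25 kg, most of it in the lowest 40 mm; origin at the centre of its underside, z towards the cap. Absent in some runs.
- bottle: amber bottle, 56 mm diameter, 120 mm tall, standing upright in one cell of the crate, where it stays; origin at the centre of its underside.
- mug: bystander: white mug, 80 mm across, 90 mm high; origin under its centre
- tape_roll: bystander: roll of masking tape lying flat, 104 mm across, 48 mm high; origin under its centre
- paint_tin: bystander: closed steel paint tin, 100 mm across, 115 mm high; origin under its centre
- screwdriver: bystander: screwdriver lying on the bench, about 200 mm long along its x; origin at the middle of its underside
- brush: bystander: brush lying on the bench, about 200 mm long along its x; origin at the middle of its underside
- pipe_elbow: bystander: copper pipe bend lying on the bench, about 80 by 80 mm, 28 mm high; origin near its middle, underside
- screw_pot: bystander: small yellow pot, 90 mm across, 60 mm high; origin under its centre

How it is judged:
By the outcome, as a careful person would: the job done as asked, in the order asked, and still so for the second after the job is handed in, with the robot touching nothing.
Of can1, can2, can3, can4, can5 only 3 to 5 are there at a start; the rules pass over those that are not, and their reading is None.
At some moment in a run one of can1, can2, can3, can4, can5 may be knocked a few centimetres aside while the robot is not near it.
It also fails if it takes over 200 s, if anything falls off the work surface, if the arm or the gripper's body presses on something with over 40 N, if the wrist force passes 120 N, or if a joint passes its speed limit or range.

## Working session

There is one attempt and no reset: what is moved stays moved. The work goes in short steps, Python scripts to look and compute and a shell command to move; the robot and the scene stay as the last step left them, time stands still between calls to the robot, and variables do not carry over. Pictures are saved under pics/ and viewed, about 12 in all and at most 16, crops included, and the job is handed in when it is done.

```bash
ls; mkdir -p pics; python3 - <<'E'
from plant import sensors,cams
import cv2,numpy as np
s=sensors.state();print({k:np.round(v,3).tolist() for k,v in s.items()})
for n in ("scene","top"):
    p,d=cams.grab_frame(n);cv2.imwrite(f"pics/{n}0.png",p[:,:,::-1]);np.save(f"pics/{n}0.npy",d)
    c=cams.calibration(n);print(n,c["fov_y"],c["cx"],c["cy"],np.round(c["pose"],4).tolist())
c=cams.calibration("wrist");print(c["fov_y"],c["cx"],c["cy"],np.round(c["hand_eye"],4).tolist())
E
```

```text
pics
{'time': 0.0, 'joint_pos': [-1.24, 0.053, 1.614, 0.0, 1.476, -0.119], 'joint_vel': [-0.0, -0.0, -0.0, -0.0, 0.001, -0.001], 'joint_efforts': [-0.0, -39.368, -37.018, -0.0, 0.007, 0.0], 'tool_pos': [0.272, -0.562, 0.23], 'tool_rot': [-0.001, 0.975, 0.223, -0.0], 'contact_force': [-0.445, -0.227, 0.213], 'ft_torque': [-0.013, 0.008, 0.058], 'gripper_width': 0.999}
scene 45.045812336628174 315.41411739491133 233.86650195912978 [[-0.395, 0.5957, -0.6994, 1.5839], [0.9187, 0.2561, -0.3007, 0.4065], [-0.0001, -0.7613, -0.6484, 1.0113], [0.0, 0.0, 0.0, 1.0]]
top 48.35618138412483 324.66590017746796 248.83217305423352 [[-0.012, -0.9937, 0.1116, 0.3714], [-0.9998, 0.0101, -0.018, -0.0163], [0.0168, -0.1118, -0.9936, 1.4564], [0.0, 0.0, 0.0, 1.0]]
60.43305564674489 319.4543431641847 236.29728940395083 [[-0.0013, -0.9557, -0.2944, 0.0757], [1.0, -0.0012, -0.0004, 0.0009], [0.0001, -0.2944, 0.9557, -0.1424], [0.0, 0.0, 0.0, 1.0]]
```

View pics/top0.png

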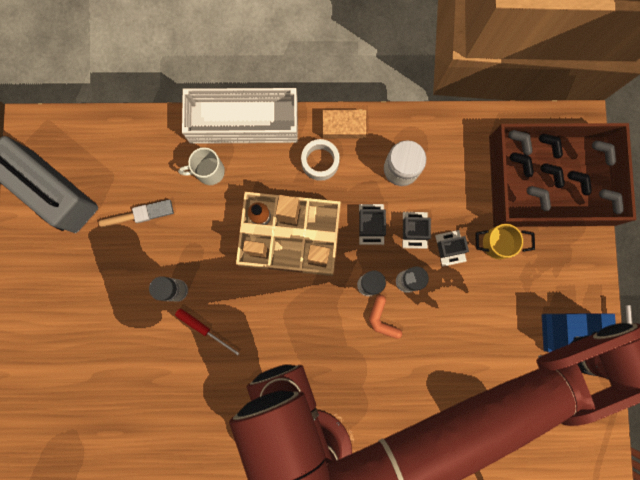

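View pics/scene0.png

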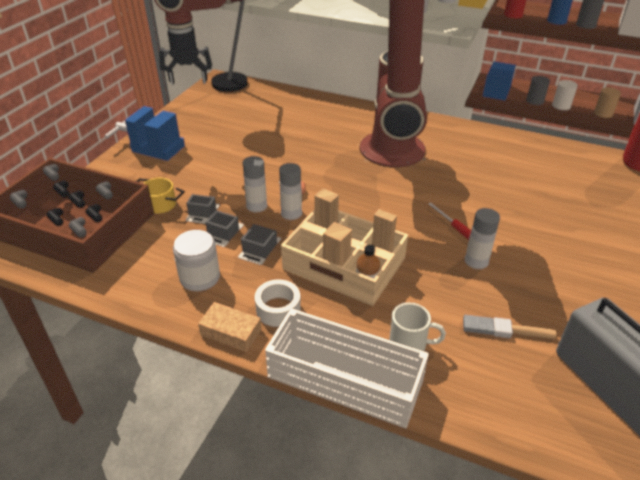

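Top view: three cans at (170,289), (372,283) and (412,280). The bottle is at (260,212). Blocks are at (288,208), (254,247) and (318,255), and pockets at (372,223), (417,229) and (453,247). The scene view agrees: 3 cans. Next I measure from the depth of both cameras.

```bash
cat > h.py <<'E'
from plant import sensors,cams,finder,manip
import cv2,numpy as np
from scipy.spatial.transform import Rotation as R
def tool():
    s=sensors.state();T=np.eye(4);q=s["tool_rot"];T[:3,:3]=R.from_quat([q[1],q[2],q[3],q[0]]).as_matrix();T[:3,3]=s["tool_pos"];return T
def grab(n,save=None):
    T=tool();p,d=cams.grab_frame(n);c=cams.calibration(n)
    P=c["pose"] if n!="wrist" else T@np.array(c["hand_eye"])
    f=240/np.tan(np.radians(c["fov_y"]/2));K=(f,c["cx"],c["cy"])
    if save:cv2.imwrite(f"pics/{save}.png",p[:,:,::-1])
    return p,d,np.array(P),K
def cloud(d,P,K):
    v,u=np.mgrid[:480,:640];f,cx,cy=K
    X=np.stack([(u-cx)/f*d,(v-cy)/f*d,d],-1)@P[:3,:3].T+P[:3,3];X[d==0]=np.nan;return X
def pix(X,P,K):
    c=(np.atleast_2d(X)-P[:3,3])@P[:3,:3];return K[0]*c[:,:2]/c[:,2:]+K[1:]
def tops(X,z0,z1,box,minn=40):
    "clusters of points within height band and xy box -> centre, size, angle of the min-area rect"
    m=(X[...,2]>z0)&(X[...,2]<z1)&(X[...,0]>box[0])&(X[...,0]<box[1])&(X[...,1]>box[2])&(X[...,1]<box[3])
    n,l=cv2.connectedComponents(m.astype(np.uint8),connectivity=4);out=[]
    for i in range(1,n):
        q=X[l==i]
        if len(q)<minn: continue
        r=cv2.minAreaRect((q[:,:2]*1000).astype(np.float32))
        out.append((np.round(r[0],1),np.round(r[1],1),round(r[2],1),round(float(np.median(q[:,2]))*1000,1),len(q)))
    return out
E
python3 - <<'E'
from h import *
for n in("top","scene"):
    p,d,P,K=grab(n);X=cloud(d,P,K)
    for b in((.12,.18),(.07,.1),(.04,.065)):
        print(n,b)
        for o in tops(X,*b,(.25,.8,-.45,.45)):print(*o)
for t in("can1","block_thin","block_middle","block_thick","pocket_thin","pocket_middle","pocket_thick","crate","bottle"):
    print(t,[(np.round(o["position"],3).tolist(),round(o["score"],2)) for o in finder.look_for("top",t)[:5]])
E
```

```text
top (0.12, 0.18)
[626.9  52.5] [50.2 50.9] 78.8 150.9 450
[625.  132.3] [23.5 24. ] 12.7 125.9 84
[526.1 135.6] [50.  26.3] 80.8 150.8 246
[507.6 -23.6] [49.7 38.7] 78.1 151.2 334
[ 445.  -262.9] [57.3 58. ] 58.9 150.2 485
[ 436.7 -158. ] [56.7 57.5] 1.1 150.3 469
[426.9 359.2] [57.2 59.1] 22.4 150.0 527
top (0.07, 0.1)
[749.1 279.7] [80.8 97.8] 45.6 85.3 317
[ 730.9 -238.3] [93.6 33.2] 55.8 85.3 121
[571.4  53.1] [252.6 190.8] 83.4 80.4 2083
[624.2 131.2] [52.1 53.6] 89.7 88.9 239
[ 439.6 -242.5] [51.7 15.8] 14.2 87.4 43
[418.5 339.3] [15.1 50.1] 67.0 84.1 63
top (0.04, 0.065)
[763.3 -30.9] [100.5  73.1] 89.9 48.5 374
[775.5 288.4] [28.3 68.8] 38.9 52.3 85
[ 730.9 -237.9] [94.6 34. ] 54.5 51.1 87
[735.4 254. ] [23.8 72.5] 41.9 50.4 76
[649.1 155.4] [42.5 89.5] 46.9 54.5 76
[650.5 -38.9] [75.5  3. ] 81.7 53.2 54
[ 602.9 -171. ] [68.1 68.3] 89.3 45.6 238
[ 586.1 -291.3] [69.2 55.2] 89.5 45.7 213
[ 547.3 -446.1] [45.3  7.9] 0.3 55.2 53
[540.3 175.5] [25.1 78.2] 62.7 52.4 54
[ 534.8 -387.7] [43.6 70.1] 10.9 45.9 184
[423.6 338.3] [18.4 53.4] 79.8 52.0 57
scene (0.12, 0.18)
[ 445.9 -266.
[... 1108 characters left out ...]
29.9 67.1] 6.6 53.8 238
[778.6 271.9] [41.4 79.3] 6.6 53.7 283
[743.7 338.2] [11.1  9.5] 63.9 53.8 40
can1 [([0.426, 0.342, 0.151], 0.93), ([0.43, -0.149, 0.152], 0.86), ([0.441, -0.26, 0.149], 0.82), ([0.335, -0.187, 0.026], 0.24)]
block_thin [([0.52, 0.132, 0.149], 0.57)]
block_middle [([0.499, -0.022, 0.149], 0.94)]
block_thick [([0.614, 0.052, 0.147], 0.79), ([0.777, -0.035, 0.053], 0.27)]
pocket_thin [([0.531, -0.389, 0.008], 0.88), ([0.562, 0.045, 0.032], 0.4)]
pocket_middle [([0.579, -0.29, 0.01], 0.79)]
pocket_thick [([0.601, -0.172, 0.004], 0.82), ([0.432, -0.15, 0.15], 0.45)]
crate [([0.562, 0.043, 0.033], 0.83), ([0.441, -0.254, 0.149], 0.53)]
bottle [([0.614, 0.126, 0.091], 0.6)]
```

```bash
M='x'; python3 -m pendant '[{"dx":0.405,"dy":-0.152,"dz":-0.17,"wz":-64.2,"hand":1},{"dx":0.405,"dy":-0.152,"dz":-0.17,"wz":-64.2,"hand":1},{"dx":0.405,"dy":-0.152,"dz":-0.17,"wz":-64.2,"hand":1},{"dx":0.405,"dy":-0.152,"dz":-0.17,"wz":-64.2,"hand":1},{"dx":0.405,"dy":-0.152,"dz":-0.17,"wz":-64.2,"hand":1},{"dx":0.405,"dy":-0.152,"dz":-0.17,"wz":-64.2,"hand":1},{"dx":0.405,"dy":-0.152,"dz":-0.17,"wz":-64.2,"hand":1},{"dx":0.405,"dy":-0.152,"dz":-0.17,"wz":-64.2,"hand":1},{"dx":0.405,"dy":-0.152,"dz":-0.17,"wz":-64.2,"hand":1},{"dx":0.405,"dy":-0.152,"dz":-0.17,"wz":-64.2,"hand":1},{"dx":0.405,"dy":-0.152,"dz":-0.17,"wz":-64.2,"hand":1},{"dx":0.405,"dy":-0.152,"dz":-0.17,"wz":-64.2,"hand":1},{"dx":0.405,"dy":-0.152,"dz":-0.17,"wz":-64.2,"hand":1},{"dx":0.405,"dy":-0.152,"dz":-0.17,"wz":-64.2,"hand":1}]'
cat >> h.py <<'E'
def report(X,name=""):
    box=(.3,.75,-.5,.45)
    for b in((.12,.18),(.07,.1),(.038,.055)):
        print(name,b)
        for o in tops(X,*b,box,150):print(*o)
E
python3 - <<'E'
from h import *
T=tool();print(np.round(T,3).tolist())
p,d,P,K=grab("wrist","w1");X=cloud(d,P,K);report(X,"wrist")
E
```

```text
[[0.901, 0.435, 0.0, 0.272], [0.435, -0.901, -0.0, -0.563], [-0.0, 0.0, -1.0, 0.231], [0.0, 0.0, 0.0, 1.0]]
wrist (0.12, 0.18)
wrist (0.07, 0.1)
wrist (0.038, 0.055)invalid input
```

View pics/w1.png

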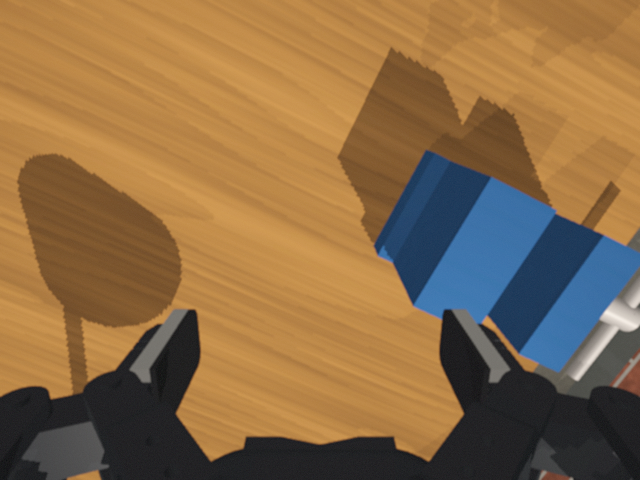

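The move was refused ("invalid input"), and the picture only shows the start position. I'll try one small row with all keys.

```bash
python3 -m pendant '[{"wx":0,"wy":0,"wz":-5,"dx":0.03,"dy":-0.01,"dz":-0.02,"hand":1}]'; python3 -m pendant '[{"wx":0,"wy":0,"wz":-55,"dx":0.3,"dy":-0.1,"dz":-0.1,"hand":1}]'
```

```text
time: 0.78
tool_pos: [0.291, -0.541, 0.2464]
tool_rot: [-0.004, 0.965, 0.264, -0.001]
contact_force: [0.5, 0.6, -1.4]
gripper_width: 1.001
time: 0.87
tool_pos: [0.3194, -0.5115, 0.2639]
tool_rot: [-0.0, 0.946, 0.325, -0.0]
contact_force: [0.8, 0.4, 1.6]
gripper_width: 0.999
```

```bash
cat >> h.py <<'E'
def go(x,y,z,yaw=90,T=None):
    "row that takes tool to xyz (m), tool-x axis at world angle yaw; from T"
    T=tool() if T is None else T
    D=T[:3,:3].T@(np.array([x,y,z])-T[:3,3])
    w=np.radians(yaw);G=np.array([[np.cos(w),np.sin(w),0],[np.sin(w),-np.cos(w),0],[0,0,-1]])
    r=np.degrees(R.from_matrix(T[:3,:3].T@G).as_rotvec())
    print("rows from",np.round(T[:3,3],4),"n>=%.1f"%max(np.linalg.norm(D)/.0417,np.linalg.norm(r)/7.16),"d",np.round(D,4),"w",np.round(r,2));return np.vstack([np.c_[G,[x,y,z]],[0,0,0,1]])
E
python3 -c "
from h import *
go(.57,-.25,.40)"
```

```text
rows from [ 0.3194 -0.5115  0.2639] n>=9.3 d [ 0.3584 -0.0521 -0.1361] w [-4.000e-02 -0.000e+00 -5.204e+01]
```

```bash
python3 -m pendant '[{"wx":0,"wy":0,"wz":-52,"dx":0.358,"dy":-0.052,"dz":-0.136,"hand":1},{"wx":0,"wy":0,"wz":-52,"dx":0.358,"dy":-0.052,"dz":-0.136,"hand":1},{"wx":0,"wy":0,"wz":-52,"dx":0.358,"dy":-0.052,"dz":-0.136,"hand":1},{"wx":0,"wy":0,"wz":-52,"dx":0.358,"dy":-0.052,"dz":-0.136,"hand":1},{"wx":0,"wy":0,"wz":-52,"dx":0.358,"dy":-0.052,"dz":-0.136,"hand":1},{"wx":0,"wy":0,"wz":-52,"dx":0.358,"dy":-0.052,"dz":-0.136,"hand":1},{"wx":0,"wy":0,"wz":-52,"dx":0.358,"dy":-0.052,"dz":-0.136,"hand":1},{"wx":0,"wy":0,"wz":-52,"dx":0.358,"dy":-0.052,"dz":-0.136,"hand":1},{"wx":0,"wy":0,"wz":-52,"dx":0.358,"dy":-0.052,"dz":-0.136,"hand":1},{"wx":0,"wy":0,"wz":-52,"dx":0.358,"dy":-0.052,"dz":-0.136,"hand":1},{"wx":0,"wy":0,"wz":-52,"dx":0.358,"dy":-0.052,"dz":-0.136,"hand":1},{"wx":0,"wy":0,"wz":-52,"dx":0.358,"dy":-0.052,"dz":-0.136,"hand":1},{"wx":0,"wy":0,"wz":-52,"dx":0.358,"dy":-0.052,"dz":-0.136,"hand":1},{"wx":0,"wy":0,"wz":-52,"dx":0.358,"dy":-0.052,"dz":-0.136,"hand":1}]'
python3 - <<'E'
from h import *
p,d,P,K=grab("wrist","w2");X=cloud(d,P,K);report(X,"wrist");go(.57,-.25,.4);go(.567,.05,.4)
E
```

```text
time: 2.03
tool_pos: [0.5696, -0.2508, 0.3987]
tool_rot: [-0.001, 0.708, 0.706, -0.0]
contact_force: [0.0, 0.8, -1.0]
gripper_width: 0.999
wrist (0.12, 0.18)
[ 435.8 -159.9] [58.1 57.6] 66.5 149.6 3905
[ 444.2 -265. ] [58.  57.3] 85.1 149.6 3169
wrist (0.07, 0.1)
[587.  -74.9] [ 14.  128.9] 87.4 79.5 926
[ 454.2 -161. ] [56.7 21.7] 86.6 85.2 372
[ 723.2 -250.7] [92.3 31.3] 75.2 85.3 768
[ 458.  -253.5] [22.3 56.8] 38.9 85.2 367
wrist (0.038, 0.055)
[556.5 -73.8] [  1.  189.2] 83.4 46.5 604
[ 602.3 -173.1] [68.  67.8] 89.4 44.9 1238
[ 722.4 -247.5] [88.7 26.9] 70.7 46.5 309
[ 459.8 -254.2] [20.6 56.3] 34.5 47.2 157
[ 584.8 -292.9] [68.6 56. ] 88.1 44.8 974
[ 533.5 -389.5] [44.3 68.9] 11.2 44.6 820
[ 545.5 -471.7] [56.3 75.7] 89.8 52.1 705
rows from [ 0.5697 -0.2508  0.3988] n>=0.0 d [ 0.0008  0.0003 -0.0012] w [-0.09 -0.03 -0.19]
rows from [ 0.5697 -0.2508  0.3988] n>=7.2 d [ 0.3008 -0.0037 -0.001 ] w [-0.09 -0.03 -0.19]
```

View pics/w2.png

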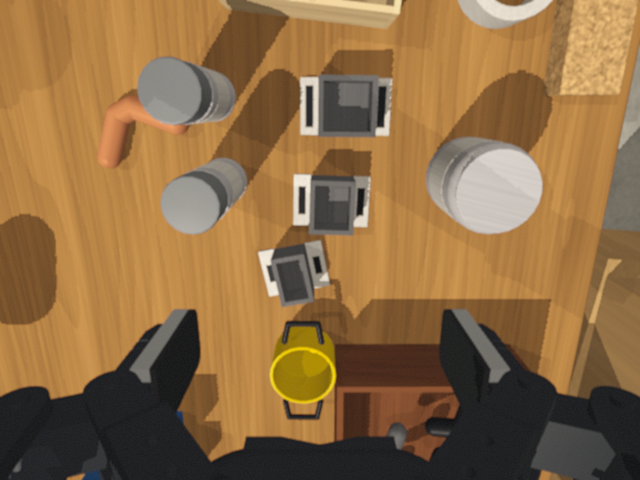

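Pocket rims measured at z 45 mm. Thick is (602,-173), middle (585,-293) and thin (534,-390), and the outer sizes match their labels. Now over the crate.

```bash
python3 -m pendant '[{"wx":0,"wy":0,"wz":0,"dx":0.351,"dy":-0.003,"dz":0,"hand":1},{"wx":0,"wy":0,"wz":0,"dx":0.351,"dy":-0.003,"dz":0,"hand":1},{"wx":0,"wy":0,"wz":0,"dx":0.351,"dy":-0.003,"dz":0,"hand":1},{"wx":0,"wy":0,"wz":0,"dx":0.351,"dy":-0.003,"dz":0,"hand":1},{"wx":0,"wy":0,"wz":0,"dx":0.351,"dy":-0.003,"dz":0,"hand":1},{"wx":0,"wy":0,"wz":0,"dx":0.351,"dy":-0.003,"dz":0,"hand":1},{"wx":0,"wy":0,"wz":0,"dx":0.351,"dy":-0.003,"dz":0,"hand":1},{"wx":0,"wy":0,"wz":0,"dx":0.351,"dy":-0.003,"dz":0,"hand":1},{"wx":0,"wy":0,"wz":0,"dx":0.351,"dy":-0.003,"dz":0,"hand":1},{"wx":0,"wy":0,"wz":0,"dx":0.351,"dy":-0.003,"dz":0,"hand":1},{"wx":0,"wy":0,"wz":0,"dx":0.351,"dy":-0.003,"dz":0,"hand":1},{"wx":0,"wy":0,"wz":0,"dx":0.351,"dy":-0.003,"dz":0,"hand":1},{"wx":0,"wy":0,"wz":0,"dx":0.351,"dy":-0.003,"dz":0,"hand":1}]'
python3 - <<'E'
from h import *
p,d,P,K=grab("wrist","w3");X=cloud(d,P,K);report(X,"wrist")
E
```

```text
time: 3.17
tool_pos: [0.5683, 0.0997, 0.3997]
tool_rot: [0.0, 0.708, 0.706, -0.0]
contact_force: [0.5, -0.1, 0.4]
gripper_width: 1.005
wrist (0.12, 0.18)
[525.2 134.3] [50.1 26.2] 81.1 150.7 1614
[623.3 130.9] [25.3 25.2] 88.7 125.8 543
[626.1  51.3] [50.5 50.4] 78.9 150.7 2822
[506.3 -24.5] [50.7 38. ] 78.1 150.5 1941
[ 435.4 -158.6] [58.3 58.4] 3.5 149.2 2451
[ 440.  -238.1] [36.5  8.4] 7.4 126.4 201
wrist (0.07, 0.1)
[728.6 252.6] [14.  57.2] 36.7 85.4 649
[570.1  51. ] [252.7 190.6] 83.4 79.7 10110
[623.3 131.3] [54.1 54. ] 2.3 88.7 1310
[616.8  66.1] [68.4 34. ] 32.8 85.7 337
[512.5  -2.2] [11.7 39.2] 63.5 85.7 305
[ 442.5 -144.7] [27.2 58.6] 63.1 85.5 653
[ 722.2 -238.1] [79.2 20.4] 58.7 85.3 793
[ 444.6 -247.8] [26.9 58.4] 85.0 86.7 510
wrist (0.038, 0.055)
[727.7 255.4] [14.8 61.1] 30.3 47.0 324
[491.  142.4] [75.8  7.2] 88.6 47.2 155
[647.6 106.1] [105.6  52.9] 38.7 47.1 321
[499.8  37.4] [ 51.2 103.2] 40.9 46.6 363
[737.9 -33.3] [86.6 24.2] 90.0 47.5 749
[624.9 -62.1] [97.6 48.9] 33.7 46.7 436
[ 441.6 -143.2] [25.3 58. ] 67.4 46.7 292
[ 602. -173.] [70.7 67.2] 89.7 44.4 898
[ 721.9 -237.2] [76.2 19. ] 57.0 46.3 354
[ 461.3 -248.7] [12.3 45.6] 42.7 46.5 217
[ 585.4 -280.3] [46.9 55.8] 89.5 44.3 410
```

View pics/w3.png

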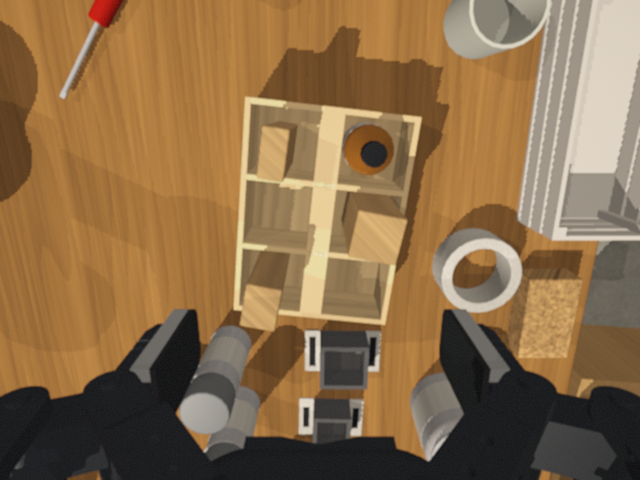

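Wrist and top views agree within 2 mm. Grasping the thin block, with the jaws across its thickness.

```bash
python3 -m pendant '[{"wx":0,"wy":0,"wz":8.8,"dx":0.035,"dy":-0.043,"dz":0.17,"hand":1},{"wx":0,"wy":0,"wz":8.8,"dx":0.035,"dy":-0.043,"dz":0.17,"hand":1},{"wx":0,"wy":0,"wz":8.8,"dx":0.035,"dy":-0.043,"dz":0.17,"hand":1},{"wx":0,"wy":0,"wz":8.8,"dx":0.035,"dy":-0.043,"dz":0.17,"hand":1},{"wx":0,"wy":0,"wz":8.8,"dx":0.035,"dy":-0.043,"dz":0.17,"hand":1},{"wx":0,"wy":0,"wz":8.8,"dx":0.035,"dy":-0.043,"dz":0.17,"hand":1},{"wx":0,"wy":0,"wz":8.8,"dx":0.035,"dy":-0.043,"dz":0.2,"hand":1},{"wx":0,"wy":0,"wz":8.8,"dx":0.035,"dy":-0.043,"dz":0.23,"hand":1},{"wx":0,"wy":0,"wz":8.8,"dx":0.035,"dy":-0.043,"dz":0.26,"hand":1},{"wx":0,"wy":0,"wz":8.8,"dx":0.035,"dy":-0.043,"dz":0.285,"hand":1},{"wx":0,"wy":0,"wz":8.8,"dx":0.035,"dy":-0.043,"dz":0.302,"hand":1},{"wx":0,"wy":0,"wz":8.8,"dx":0.035,"dy":-0.043,"dz":0.302,"hand":1},{"wx":0,"wy":0,"wz":8.8,"dx":0.035,"dy":-0.043,"dz":0.302,"hand":1}]'
python3 -c "
from h import *
go(.5255,.1345,.098,81)"
```

```text
time: 4.3
tool_pos: [0.5273, 0.1359, 0.1001]
tool_rot: [0.001, 0.76, 0.65, 0.001]
contact_force: [-0.2, -0.2, 0.6]
gripper_width: 1.0
rows from [0.5273 0.1359 0.1001] n>=0.1 d [-0.0016 -0.0016  0.0021] w [ 0.15 -0.03  0.07]
```

```bash
python3 -m pendant '[{"wx":0,"wy":0,"wz":0,"dx":-0.001,"dy":-0.001,"dz":0.001,"hand":1},{"wx":0,"wy":0,"wz":0,"dx":-0.001,"dy":-0.001,"dz":0.001,"hand":-1},{"wx":0,"wy":0,"wz":0,"dx":-0.001,"dy":-0.001,"dz":0.001,"hand":-1},{"wx":0,"wy":0,"wz":0,"dx":-0.001,"dy":-0.001,"dz":0.001,"hand":-1},{"wx":0,"wy":0,"wz":0,"dx":-0.001,"dy":-0.001,"dz":0.001,"hand":-1},{"wx":0,"wy":0,"wz":0,"dx":-0.001,"dy":-0.001,"dz":0.001,"hand":-1},{"wx":0,"wy":0,"wz":0,"dx":-0.001,"dy":-0.001,"dz":0.001,"hand":-1},{"wx":0,"wy":0,"wz":0,"dx":-0.001,"dy":-0.001,"dz":0.001,"hand":-1}]'
python3 -m pendant '[{"wx":0,"wy":0,"wz":0,"dx":0,"dy":0,"dz":0,"hand":-1},{"wx":0,"wy":0,"wz":0,"dx":0,"dy":0,"dz":0,"hand":-1},{"wx":0,"wy":0,"wz":0,"dx":0,"dy":0,"dz":0,"hand":-1}]'
python3 -c "
from h import *
T=tool();G=go(.5255,.1345,.26,81,T);go(.5335,-.3895,.26,101,T)"
```

```text
time: 4.97
tool_pos: [0.5245, 0.1357, 0.0975]
tool_rot: [0.0, 0.76, 0.65, 0.0]
contact_force: [-0.4, -0.2, 1.8]
gripper_width: 0.297
time: 5.22
tool_pos: [0.5245, 0.1357, 0.0975]
tool_rot: [0.0, 0.76, 0.65, 0.0]
contact_force: [-0.1, -0.3, 4.0]
gripper_width: 0.299
rows from [0.5245 0.1357 0.0975] n>=3.9 d [-0.001   0.0013 -0.1625] w [ 0.05 -0.02  0.13]
rows from [0.5245 0.1357 0.0975] n>=13.2 d [-0.5175  0.09   -0.1626] w [ 6.000e-02 -1.000e-02 -1.987e+01]
```

```bash
python3 -m pendant '[{"wx":0,"wy":0,"wz":0,"dx":0,"dy":0,"dz":-0.02,"hand":-1},{"wx":0,"wy":0,"wz":0,"dx":0,"dy":0,"dz":-0.06,"hand":-1},{"wx":0,"wy":0,"wz":0,"dx":0,"dy":0,"dz":-0.1,"hand":-1},{"wx":0,"wy":0,"wz":0,"dx":0,"dy":0,"dz":-0.14,"hand":-1},{"wx":0,"wy":0,"wz":0,"dx":0,"dy":0,"dz":-0.18,"hand":-1},{"wx":0,"wy":0,"wz":-20,"dx":-0.5165,"dy":0.09,"dz":-0.185,"hand":-1},{"wx":0,"wy":0,"wz":-20,"dx":-0.5165,"dy":0.09,"dz":-0.185,"hand":-1},{"wx":0,"wy":0,"wz":-20,"dx":-0.5165,"dy":0.09,"dz":-0.185,"hand":-1},{"wx":0,"wy":0,"wz":-20,"dx":-0.5165,"dy":0.09,"dz":-0.185,"hand":-1},{"wx":0,"wy":0,"wz":-20,"dx":-0.5165,"dy":0.09,"dz":-0.185,"hand":-1},{"wx":0,"wy":0,"wz":-20,"dx":-0.5165,"dy":0.09,"dz":-0.185,"hand":-1},{"wx":0,"wy":0,"wz":-20,"dx":-0.5165,"dy":0.09,"dz":-0.185,"hand":-1},{"wx":0,"wy":0,"wz":-20,"dx":-0.5165,"dy":0.09,"dz":-0.185,"hand":-1},{"wx":0,"wy":0,"wz":-20,"dx":-0.5165,"dy":0.09,"dz":-0.185,"hand":-1},{"wx":0,"wy":0,"wz":-20,"dx":-0.5165,"dy":0.09,"dz":-0.185,"hand":-1},{"wx":0,"wy":0,"wz":-20,"dx":-0.5165,"dy":0.09,"dz":-0.185,"hand":-1},{"wx":0,"wy":0,"wz":-20,"dx":-0.5165,"dy":0.09,"dz":-0.185,"hand":-1},{"wx":0,"wy":0,"wz":-20,"dx":-0.5165,"dy":0.09,"dz":-0.185,"hand":-1},{"wx":0,"wy":0,"wz":-20,"dx":-0.5165,"dy":0.09,"dz":-0.185,"hand":-1},{"wx":0,"wy":0,"wz":-20,"dx":-0.5165,"dy":0.09,"dz":-0.185,"hand":-1}]'
python3 -m pendant '[{"wx":0,"wy":0,"wz":0,"dx":0,"dy":0,"dz":0.04,"hand":-1},{"wx":0,"wy":0,"wz":0,"dx":0,"dy":0,"dz":0.08,"hand":-1},{"wx":0,"wy":0,"wz":0,"dx":0,"dy":0,"dz":0.12,"hand":-1},{"wx":0,"wy":0,"wz":0,"dx":0,"dy":0,"dz":0.125,"hand":-1},{"wx":0,"wy":0,"wz":0,"dx":0,"dy":0,"dz":0.125,"hand":-1},{"wx":0,"wy":0,"wz":0,"dx":0,"dy":0,"dz":0.125,"hand":-1}]'
python3 - <<'E'
from h import *
go(.5333,-.3885,.0975,101)
p,d,P,K=grab("wrist","w4");X=cloud(d,P,K);report(X)
E
```

```text
time: 6.88
tool_pos: [0.5323, -0.3899, 0.2794]
tool_rot: [-0.002, 0.636, 0.771, 0.0]
contact_force: [-0.4, 1.7, -1.4]
gripper_width: 0.301
time: 7.38
tool_pos: [0.5341, -0.3881, 0.1584]
tool_rot: [0.001, 0.635, 0.773, 0.0]
contact_force: [-0.2, -0.1, 0.2]
gripper_width: 0.296
rows from [ 0.5341 -0.3881  0.1584] n>=1.5 d [-0.0002 -0.0009  0.0609] w [0.05 0.05 0.2 ]
 (0.12, 0.18)
[ 450.3 -291.4] [33.5  5.5] 14.7 132.8 1235
[ 530.4 -365.6] [26.1  3. ] 10.5 157.9 3449
[ 512.8 -384.4] [11.6  3.5] 39.8 172.9 572
[ 553.6 -376.4] [ 3.5 11.5] 69.3 172.9 558
 (0.07, 0.1)
[ 456.5 -286.8] [43.6  9.8] 30.3 85.2 1397
[ 530.5 -365.7] [26.   2.5] 10.5 86.3 605
 (0.038, 0.055)
[ 458.7 -283.8] [47.6 12.2] 39.3 46.8 553
[ 585.  -292.6] [68.4 56.9] 88.0 44.8 4906
[ 532.2 -383. ] [44.1 54.9] 10.9 44.8 1693
```

View pics/w4.png

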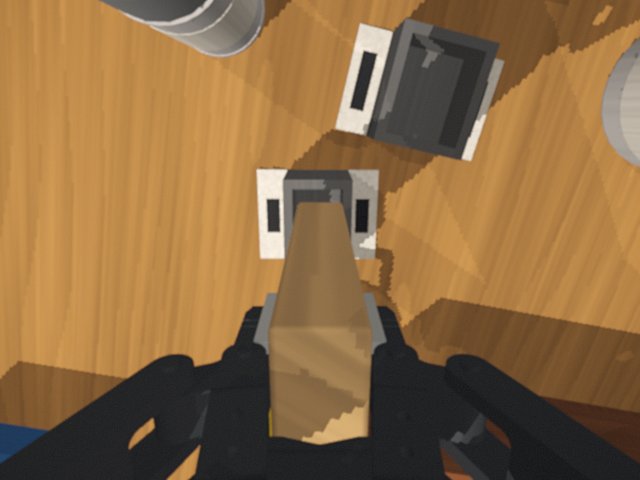

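The held block and the pocket are both measurable here: the block is within about 1.5 mm of centre. I'll trim it and lower.

```bash
python3 -m pendant '[{"wx":0,"wy":0,"wz":0.2,"dx":0.001,"dy":-0.001,"dz":0.0,"hand":-1},{"wx":0,"wy":0,"wz":0.2,"dx":0.001,"dy":-0.001,"dz":0.01,"hand":-1},{"wx":0,"wy":0,"wz":0.2,"dx":0.001,"dy":-0.001,"dz":0.02,"hand":-1},{"wx":0,"wy":0,"wz":0.2,"dx":0.001,"dy":-0.001,"dz":0.03,"hand":-1},{"wx":0,"wy":0,"wz":0.2,"dx":0.001,"dy":-0.001,"dz":0.03,"hand":-1}]'
python3 -m pendant '[{"wx":0,"wy":0,"wz":0,"dx":0,"dy":0,"dz":0.008,"hand":-1},{"wx":0,"wy":0,"wz":0,"dx":0,"dy":0,"dz":0.016,"hand":-1},{"wx":0,"wy":0,"wz":0,"dx":0,"dy":0,"dz":0.022,"hand":-1},{"wx":0,"wy":0,"wz":0,"dx":0,"dy":0,"dz":0.026,"hand":-1},{"wx":0,"wy":0,"wz":0,"dx":0,"dy":0,"dz":0.029,"hand":-1},{"wx":0,"wy":0,"wz":0,"dx":0,"dy":0,"dz":0.029,"hand":-1}]'
```

```text
time: 7.85
tool_pos: [0.5307, -0.3865, 0.1233]
tool_rot: [-0.003, 0.637, 0.771, 0.0]
contact_force: [-0.4, 0.3, -3.1]
gripper_width: 0.3
time: 8.35
tool_pos: [0.5324, -0.388, 0.0979]
tool_rot: [0.0, 0.637, 0.771, -0.0]
contact_force: [0.8, -0.2, -1.6]
gripper_width: 0.295
```

```bash
python3 -m pendant '[{"wx":0,"wy":0,"wz":0,"dx":0,"dy":0,"dz":0.001,"hand":-1},{"wx":0,"wy":0,"wz":0,"dx":0,"dy":0,"dz":0.001,"hand":0},{"wx":0,"wy":0,"wz":0,"dx":0,"dy":0,"dz":0.001,"hand":0.3},{"wx":0,"wy":0,"wz":0,"dx":0,"dy":0,"dz":0.001,"hand":0.6},{"wx":0,"wy":0,"wz":0,"dx":0,"dy":0,"dz":0.001,"hand":1},{"wx":0,"wy":0,"wz":0,"dx":0,"dy":0,"dz":0.001,"hand":1},{"wx":0,"wy":0,"wz":0,"dx":0,"dy":0,"dz":-0.04,"hand":1},{"wx":0,"wy":0,"wz":0,"dx":0,"dy":0,"dz":-0.08,"hand":1},{"wx":0,"wy":0,"wz":0,"dx":0,"dy":0,"dz":-0.12,"hand":1},{"wx":0,"wy":0,"wz":0,"dx":0,"dy":0,"dz":-0.12,"hand":1}]'
python3 - <<'E'
from h import *
p,d,P,K=grab("wrist");X=cloud(d,P,K);report(X)
p,d,P,K=grab("top");X=cloud(d,P,K);report(X,"top")
go(.5066,-.0243,.2,78)
E
```

```text
time: 9.18
tool_pos: [0.5357, -0.391, 0.2296]
tool_rot: [0.009, 0.636, 0.771, -0.0]
contact_force: [0.1, -0.9, 2.5]
gripper_width: 1.003
 (0.12, 0.18)
[ 450.2 -286.5] [50.8 15. ] 17.5 149.0 2875
[ 533.5 -389.2] [26. 50.] 10.7 150.6 4224
 (0.07, 0.1)
[ 458.9 -282.6] [49.6 13.8] 41.6 85.4 806
[ 722.3 -272.1] [27.6 88.5] 19.2 84.5 3694
[ 529.2 -365.7] [25.5  1.8] 10.4 85.5 264
 (0.038, 0.055)
[ 461.  -279.7] [50.9 14.8] 50.1 46.7 323
[ 723.9 -266.1] [34.7 94.5] 10.8 46.7 1666
[ 585.  -292.7] [68.2 56.7] 88.0 44.8 2932
[ 533.5 -389.8] [44.1 68.5] 10.8 44.8 1284
[ 545.1 -472.2] [55.4 76.4] 89.9 51.8 1228
top (0.12, 0.18)
[626.8  52.5] [49.8 50.6] 78.4 151.3 449
[507.4 -23.7] [49.7 38.2] 78.4 151.4 335
[ 444.8 -263. ] [57.5 57.9] 58.6 149.9 484
[ 436.6 -158.1] [58.1 56.7] 88.4 150.4 472
[427.3 358.7] [58.4 57.2] 52.7 149.7 524
top (0.07, 0.1)
[571.1  53. ] [252.6 191.6] 83.8 80.2 2090
[624.7 131.4] [52.4 52.8] 88.9 88.9 231
top (0.038, 0.055)
[738.1 -30.5] [23.1 83.7] 0.4 48.4 164
[ 603. -171.] [68.  68.5] 89.2 44.6 260
[ 586.1 -291.2] [69.1 57.1] 88.2 45.4 232
rows from [ 0.5335 -0.3889  0.2217] n>=8.8 d [0.3632 0.0427 0.02  ] w [ 0.28  0.25 22.94]
```

Thin block seated: top at 150.6 mm, centred on the pocket. Next, the middle block.

```bash
python3 -m pendant '[{"wx":0,"wy":0,"wz":23,"dx":0.363,"dy":0.0425,"dz":0,"hand":1},{"wx":0,"wy":0,"wz":23,"dx":0.363,"dy":0.0425,"dz":0,"hand":1},{"wx":0,"wy":0,"wz":23,"dx":0.363,"dy":0.0425,"dz":0,"hand":1},{"wx":0,"wy":0,"wz":23,"dx":0.363,"dy":0.0425,"dz":0,"hand":1},{"wx":0,"wy":0,"wz":23,"dx":0.363,"dy":0.0425,"dz":0,"hand":1},{"wx":0,"wy":0,"wz":23,"dx":0.363,"dy":0.0425,"dz":0,"hand":1},{"wx":0,"wy":0,"wz":23,"dx":0.363,"dy":0.0425,"dz":0,"hand":1},{"wx":0,"wy":0,"wz":23,"dx":0.363,"dy":0.0425,"dz":0,"hand":1},{"wx":0,"wy":0,"wz":23,"dx":0.363,"dy":0.0425,"dz":0,"hand":1},{"wx":0,"wy":0,"wz":23,"dx":0.363,"dy":0.0425,"dz":0,"hand":1},{"wx":0,"wy":0,"wz":23,"dx":0.363,"dy":0.0425,"dz":0.02,"hand":1},{"wx":0,"wy":0,"wz":23,"dx":0.363,"dy":0.0425,"dz":0.05,"hand":1},{"wx":0,"wy":0,"wz":23,"dx":0.363,"dy":0.0425,"dz":0.08,"hand":1},{"wx":0,"wy":0,"wz":23,"dx":0.363,"dy":0.0425,"dz":0.105,"hand":1},{"wx":0,"wy":0,"wz":23,"dx":0.363,"dy":0.0425,"dz":0.122,"hand":1},{"wx":0,"wy":0,"wz":23,"dx":0.363,"dy":0.0425,"dz":0.124,"hand":1},{"wx":0,"wy":0,"wz":23,"dx":0.363,"dy":0.0425,"dz":0.124,"hand":1},{"wx":0,"wy":0,"wz":23,"dx":0.363,"dy":0.0425,"dz":0.124,"hand":1}]'
python3 -c "
from h import *
go(.5066,-.0243,.098,78)"
```

```text
time: 10.78
tool_pos: [0.5053, -0.0236, 0.0942]
tool_rot: [0.0, 0.778, 0.629, 0.0]
contact_force: [-0.3, -0.1, 0.3]
gripper_width: 1.002
rows from [ 0.5053 -0.0236  0.0942] n>=0.1 d [-0.0004  0.0014 -0.0038] w [ 0.01  0.   -0.08]
```

```bash
python3 -m pendant '[{"wx":0,"wy":0,"wz":0,"dx":0,"dy":0.001,"dz":-0.003,"hand":1},{"wx":0,"wy":0,"wz":0,"dx":0,"dy":0.001,"dz":-0.003,"hand":-1},{"wx":0,"wy":0,"wz":0,"dx":0,"dy":0.001,"dz":-0.003,"hand":-1},{"wx":0,"wy":0,"wz":0,"dx":0,"dy":0.001,"dz":-0.003,"hand":-1},{"wx":0,"wy":0,"wz":0,"dx":0,"dy":0.001,"dz":-0.003,"hand":-1},{"wx":0,"wy":0,"wz":0,"dx":0,"dy":0.001,"dz":-0.003,"hand":-1},{"wx":0,"wy":0,"wz":0,"dx":0,"dy":0.001,"dz":-0.003,"hand":-1},{"wx":0,"wy":0,"wz":0,"dx":0,"dy":0.001,"dz":-0.003,"hand":-1}]'
python3 -c "
from h import *
go(.585,-.2928,.282,88.1)"
```

```text
time: 11.45
tool_pos: [0.5062, -0.0235, 0.0976]
tool_rot: [0.0, 0.777, 0.629, 0.0]
contact_force: [-2.0, 0.3, 4.7]
gripper_width: 0.441
rows from [ 0.5062 -0.0235  0.0976] n>=8.1 d [-0.2469  0.1334 -0.1844] w [  0.    -0.   -10.16]
```

```bash
python3 -m pendant '[{"wx":0,"wy":0,"wz":0,"dx":0,"dy":0,"dz":-0.02,"hand":-1},{"wx":0,"wy":0,"wz":0,"dx":0,"dy":0,"dz":-0.06,"hand":-1},{"wx":0,"wy":0,"wz":0,"dx":0,"dy":0,"dz":-0.1,"hand":-1},{"wx":0,"wy":0,"wz":0,"dx":0,"dy":0,"dz":-0.14,"hand":-1},{"wx":0,"wy":0,"wz":0,"dx":0,"dy":0,"dz":-0.18,"hand":-1},{"wx":0,"wy":0,"wz":-10,"dx":-0.246,"dy":0.1334,"dz":-0.184,"hand":-1},{"wx":0,"wy":0,"wz":-10,"dx":-0.246,"dy":0.1334,"dz":-0.184,"hand":-1},{"wx":0,"wy":0,"wz":-10,"dx":-0.246,"dy":0.1334,"dz":-0.184,"hand":-1},{"wx":0,"wy":0,"wz":-10,"dx":-0.246,"dy":0.1334,"dz":-0.184,"hand":-1},{"wx":0,"wy":0,"wz":-10,"dx":-0.246,"dy":0.1334,"dz":-0.184,"hand":-1},{"wx":0,"wy":0,"wz":-10,"dx":-0.246,"dy":0.1334,"dz":-0.184,"hand":-1},{"wx":0,"wy":0,"wz":-10,"dx":-0.246,"dy":0.1334,"dz":-0.184,"hand":-1},{"wx":0,"wy":0,"wz":-10,"dx":-0.246,"dy":0.1334,"dz":-0.184,"hand":-1},{"wx":0,"wy":0,"wz":-10,"dx":-0.246,"dy":0.1334,"dz":-0.15,"hand":-1},{"wx":0,"wy":0,"wz":-10,"dx":-0.246,"dy":0.1334,"dz":-0.11,"hand":-1},{"wx":0,"wy":0,"wz":-10,"dx":-0.246,"dy":0.1334,"dz":-0.08,"hand":-1},{"wx":0,"wy":0,"wz":-10,"dx":-0.246,"dy":0.1334,"dz":-0.06,"hand":-1},{"wx":0,"wy":0,"wz":-10,"dx":-0.246,"dy":0.1334,"dz":-0.06,"hand":-1},{"wx":0,"wy":0,"wz":-10,"dx":-0.246,"dy":0.1334,"dz":-0.06,"hand":-1},{"wx":0,"wy":0,"wz":-10,"dx":-0.246,"dy":0.1334,"dz":-0.06,"hand":-1}]'
cat >> h.py <<'E'
def held(X,T,half,box=(.36,.72,-.5,.2)):
    "front face of the held block in tool frame -> centre in world"
    Y=(X-T[:3,3])@T[:3,:3]
    m=(abs(Y[...,1])<half)&(Y[...,0]>.01)&(Y[...,0]<.04)&(Y[...,2]>.005)&(Y[...,2]<.08);q=Y[m]
    x=np.median(q[:,0])-.025;y=(np.percentile(q[:,1],1)+np.percentile(q[:,1],99))/2
    print("held centre in tool xy mm",round(x*1e3,1),round(y*1e3,1),"extent",np.round(np.percentile(q[:,1],[1,99])*1e3,1),"world",np.round((T[:3,:3]@[x,y,0]+T[:3,3])[:2]*1e3,1),len(q))
E
python3 - <<'E'
from h import *
T=tool();p,d,P,K=grab("wrist");X=cloud(d,P,K);report(X);held(X,T,.04)
go(.585,-.292,.0976,88.1)
E
```

```text
time: 13.12
tool_pos: [0.5859, -0.2922, 0.1585]
tool_rot: [0.001, 0.72, 0.694, 0.0]
contact_force: [0.7, 0.4, -0.1]
gripper_width: 0.438
 (0.12, 0.18)
[ 463.2 -263.5] [21.4 55.7] 4.1 140.0 7005
[ 587.4 -269.5] [ 2.8 37.9] 87.5 157.7 5012
[ 559.5 -283.6] [10.9  3.4] 28.2 173.2 446
[ 614.  -285.5] [ 3.2 11. ] 57.0 173.3 447
[ 518.9 -373. ] [15.5  6. ] 81.2 149.9 332
 (0.07, 0.1)
[ 451.7 -179.1] [43.3 10.5] 40.8 85.0 2867
[ 725.  -254.9] [96.4 36.7] 81.8 86.1 5555
[ 459.9 -259.7] [26.  58.4] 18.7 85.8 3288
[ 587.3 -269.6] [ 2.3 37.7] 87.7 86.7 886
 (0.038, 0.055)
[ 452.8 -176. ] [47.7 13. ] 47.9 46.7 1259
[ 601.9 -182.8] [48.4 68.3] 89.2 44.8 3189
[ 723.7 -252. ] [93.6 32.6] 77.2 47.0 1859
[ 460.5 -259.4] [24.6 58.3] 19.0 46.8 1104
[ 585.1 -279.1] [41.7 56.1] 88.1 44.8 1700
[ 508.8 -363.9] [17.3  9. ] 60.9 44.5 221
held centre in tool xy mm -1.8 0.5 extent [-17.6  18.6] world [ 586.3 -294. ] 3621
rows from [ 0.5863 -0.2926  0.1595] n>=1.5 d [ 0.0007 -0.0016  0.0619] w [ 0.21  0.12 -0.16]
```

```bash
python3 -m pendant '[{"wx":0,"wy":0,"wz":0,"dx":0.0013,"dy":-0.0015,"dz":0.0,"hand":-1},{"wx":0,"wy":0,"wz":0,"dx":0.0013,"dy":-0.0015,"dz":0.01,"hand":-1},{"wx":0,"wy":0,"wz":0,"dx":0.0013,"dy":-0.0015,"dz":0.02,"hand":-1},{"wx":0,"wy":0,"wz":0,"dx":0.0013,"dy":-0.0015,"dz":0.03,"hand":-1},{"wx":0,"wy":0,"wz":0,"dx":0.0013,"dy":-0.0015,"dz":0.03,"hand":-1}]'
python3 -m pendant '[{"wx":0,"wy":0,"wz":0,"dx":0,"dy":0,"dz":0.008,"hand":-1},{"wx":0,"wy":0,"wz":0,"dx":0,"dy":0,"dz":0.016,"hand":-1},{"wx":0,"wy":0,"wz":0,"dx":0,"dy":0,"dz":0.022,"hand":-1},{"wx":0,"wy":0,"wz":0,"dx":0,"dy":0,"dz":0.028,"hand":-1},{"wx":0,"wy":0,"wz":0,"dx":0,"dy":0,"dz":0.031,"hand":-1},{"wx":0,"wy":0,"wz":0,"dx":0,"dy":0,"dz":0.031,"hand":-1}]'
```

```text
time: 13.58
tool_pos: [0.5818, -0.2894, 0.123]
tool_rot: [-0.003, 0.72, 0.694, -0.001]
contact_force: [-0.4, -0.6, -2.5]
gripper_width: 0.442
time: 14.08
tool_pos: [0.5836, -0.2908, 0.0975]
tool_rot: [-0.0, 0.72, 0.694, -0.0]
contact_force: [-5.3, 2.1, 7.2]
gripper_width: 0.44
```

```bash
python3 -m pendant '[{"wx":0,"wy":0,"wz":0,"dx":0,"dy":0,"dz":0,"hand":0.2},{"wx":0,"wy":0,"wz":0,"dx":0,"dy":0,"dz":0,"hand":0.5},{"wx":0,"wy":0,"wz":0,"dx":0,"dy":0,"dz":0,"hand":1},{"wx":0,"wy":0,"wz":0,"dx":0,"dy":0,"dz":0,"hand":1},{"wx":0,"wy":0,"wz":0,"dx":0,"dy":0,"dz":0,"hand":1},{"wx":0,"wy":0,"wz":0,"dx":0,"dy":0,"dz":-0.04,"hand":1},{"wx":0,"wy":0,"wz":0,"dx":0,"dy":0,"dz":-0.08,"hand":1},{"wx":0,"wy":0,"wz":0,"dx":0,"dy":0,"dz":-0.11,"hand":1},{"wx":0,"wy":0,"wz":0,"dx":0,"dy":0,"dz":-0.13,"hand":1},{"wx":0,"wy":0,"wz":0,"dx":0,"dy":0,"dz":-0.13,"hand":1},{"wx":0,"wy":0,"wz":0,"dx":0,"dy":0,"dz":-0.13,"hand":1}]'
python3 - <<'E'
from h import *
p,d,P,K=grab("wrist");X=cloud(d,P,K);report(X)
go(.6262,.0514,.23,79)
E
```

```text
time: 15.0
tool_pos: [0.5844, -0.2911, 0.2276]
tool_rot: [0.002, 0.72, 0.694, 0.0]
contact_force: [-0.5, 0.1, -0.5]
gripper_width: 1.0
 (0.12, 0.18)
[ 446.7 -173.8] [42.9 27.3] 11.8 148.7 5495
[ 444.2 -264.8] [58.8 58.4] 26.7 149.5 10762
[ 584.4 -292.5] [50.3 38. ] 87.8 150.7 6233
[ 533.7 -388.8] [26.2 51. ] 10.8 150.1 4358
 (0.07, 0.1)
[ 451.7 -172.5] [54.9 18.7] 52.2 85.4 1846
[ 725.2 -254.8] [96.2 36.2] 81.7 85.8 2572
[ 459.7 -260.2] [26.9 58.5] 17.3 85.7 1494
[ 585.2 -268.5] [ 2.1 37.7] 88.3 85.8 408
[ 542.4 -382.1] [22.8 54.4] 38.4 86.2 1062
 (0.038, 0.055)
[ 453.  -167.6] [56.5 21.2] 66.9 46.7 764
[ 602.  -175.1] [63.9 68.1] 89.2 44.8 2720
[ 723.2 -251. ] [92.5 30.9] 75.9 46.9 930
[ 460.6 -259.3] [24. 58.] 19.3 46.6 546
[ 585.3 -276.1] [35.1 56.2] 87.9 44.8 1036
[ 585.3 -268. ] [ 0.9 36.5] 87.8 46.0 167
[ 533.4 -389.4] [44.6 69.1] 11.0 44.7 1611
[ 564.1 -469.9] [51.8 49. ] 79.0 51.5 1011
rows from [ 0.5834 -0.2905  0.2252] n>=8.3 d [ 0.3432  0.0304 -0.0047] w [-0.03 -0.02  8.93]
```

Middle seated too (top 150.7 mm). Next, the thick block.

```bash
python3 -m pendant '[{"wx":0,"wy":0,"wz":9,"dx":0.343,"dy":0.03,"dz":0,"hand":1},{"wx":0,"wy":0,"wz":9,"dx":0.343,"dy":0.03,"dz":0,"hand":1},{"wx":0,"wy":0,"wz":9,"dx":0.343,"dy":0.03,"dz":0,"hand":1},{"wx":0,"wy":0,"wz":9,"dx":0.343,"dy":0.03,"dz":0,"hand":1},{"wx":0,"wy":0,"wz":9,"dx":0.343,"dy":0.03,"dz":0,"hand":1},{"wx":0,"wy":0,"wz":9,"dx":0.343,"dy":0.03,"dz":0,"hand":1},{"wx":0,"wy":0,"wz":9,"dx":0.343,"dy":0.03,"dz":0,"hand":1},{"wx":0,"wy":0,"wz":9,"dx":0.343,"dy":0.03,"dz":0,"hand":1},{"wx":0,"wy":0,"wz":9,"dx":0.343,"dy":0.03,"dz":0,"hand":1},{"wx":0,"wy":0,"wz":9,"dx":0.343,"dy":0.03,"dz":0,"hand":1},{"wx":0,"wy":0,"wz":9,"dx":0.343,"dy":0.03,"dz":0.02,"hand":1},{"wx":0,"wy":0,"wz":9,"dx":0.343,"dy":0.03,"dz":0.05,"hand":1},{"wx":0,"wy":0,"wz":9,"dx":0.343,"dy":0.03,"dz":0.08,"hand":1},{"wx":0,"wy":0,"wz":9,"dx":0.343,"dy":0.03,"dz":0.11,"hand":1},{"wx":0,"wy":0,"wz":9,"dx":0.343,"dy":0.03,"dz":0.126,"hand":1},{"wx":0,"wy":0,"wz":9,"dx":0.343,"dy":0.03,"dz":0.126,"hand":1},{"wx":0,"wy":0,"wz":9,"dx":0.343,"dy":0.03,"dz":0.126,"hand":1},{"wx":0,"wy":0,"wz":9,"dx":0.343,"dy":0.03,"dz":0.126,"hand":1}]'
python3 -c "
from h import *
go(.6262,.0514,.098,79)"
```

```text
time: 16.55
tool_pos: [0.6265, 0.0502, 0.1007]
tool_rot: [0.0, 0.772, 0.635, 0.0]
contact_force: [1.3, 0.0, 0.5]
gripper_width: 1.004
rows from [0.6265 0.0502 0.1007] n>=0.1 d [ 0.0011 -0.0006  0.0027] w [ 0.06  0.   -0.12]
```

```bash
python3 -m pendant '[{"wx":0,"wy":0,"wz":0,"dx":0.001,"dy":0,"dz":0.002,"hand":1},{"wx":0,"wy":0,"wz":0,"dx":0.001,"dy":0,"dz":0.002,"hand":-1},{"wx":0,"wy":0,"wz":0,"dx":0.001,"dy":0,"dz":0.002,"hand":-1},{"wx":0,"wy":0,"wz":0,"dx":0.001,"dy":0,"dz":0.002,"hand":-1},{"wx":0,"wy":0,"wz":0,"dx":0.001,"dy":0,"dz":0.002,"hand":-1},{"wx":0,"wy":0,"wz":0,"dx":0.001,"dy":0,"dz":0.002,"hand":-1},{"wx":0,"wy":0,"wz":0,"dx":0.001,"dy":0,"dz":0.002,"hand":-1},{"wx":0,"wy":0,"wz":0,"dx":0.001,"dy":0,"dz":0.002,"hand":-1}]'
python3 -c "
from h import *
go(.602,-.173,.282,89.4)"
```

```text
time: 17.22
tool_pos: [0.6265, 0.0522, 0.0991]
tool_rot: [0.0, 0.772, 0.636, 0.0]
contact_force: [-2.8, 0.6, 6.1]
gripper_width: 0.576
rows from [0.6265 0.0522 0.0991] n>=7.0 d [-0.2256  0.0193 -0.1829] w [  0.04  -0.   -10.45]
```

```bash
python3 -m pendant '[{"wx":0,"wy":0,"wz":0,"dx":0,"dy":0,"dz":-0.02,"hand":-1},{"wx":0,"wy":0,"wz":0,"dx":0,"dy":0,"dz":-0.06,"hand":-1},{"wx":0,"wy":0,"wz":0,"dx":0,"dy":0,"dz":-0.1,"hand":-1},{"wx":0,"wy":0,"wz":0,"dx":0,"dy":0,"dz":-0.14,"hand":-1},{"wx":0,"wy":0,"wz":0,"dx":0,"dy":0,"dz":-0.17,"hand":-1},{"wx":0,"wy":0,"wz":-10.4,"dx":-0.225,"dy":0.0193,"dz":-0.17,"hand":-1},{"wx":0,"wy":0,"wz":-10.4,"dx":-0.225,"dy":0.0193,"dz":-0.17,"hand":-1},{"wx":0,"wy":0,"wz":-10.4,"dx":-0.225,"dy":0.0193,"dz":-0.17,"hand":-1},{"wx":0,"wy":0,"wz":-10.4,"dx":-0.225,"dy":0.0193,"dz":-0.17,"hand":-1},{"wx":0,"wy":0,"wz":-10.4,"dx":-0.225,"dy":0.0193,"dz":-0.17,"hand":-1},{"wx":0,"wy":0,"wz":-10.4,"dx":-0.225,"dy":0.0193,"dz":-0.17,"hand":-1},{"wx":0,"wy":0,"wz":-10.4,"dx":-0.225,"dy":0.0193,"dz":-0.17,"hand":-1},{"wx":0,"wy":0,"wz":-10.4,"dx":-0.225,"dy":0.0193,"dz":-0.14,"hand":-1},{"wx":0,"wy":0,"wz":-10.4,"dx":-0.225,"dy":0.0193,"dz":-0.11,"hand":-1},{"wx":0,"wy":0,"wz":-10.4,"dx":-0.225,"dy":0.0193,"dz":-0.08,"hand":-1},{"wx":0,"wy":0,"wz":-10.4,"dx":-0.225,"dy":0.0193,"dz":-0.06,"hand":-1},{"wx":0,"wy":0,"wz":-10.4,"dx":-0.225,"dy":0.0193,"dz":-0.06,"hand":-1},{"wx":0,"wy":0,"wz":-10.4,"dx":-0.225,"dy":0.0193,"dz":-0.06,"hand":-1},{"wx":0,"wy":0,"wz":-10.4,"dx":-0.225,"dy":0.0193,"dz":-0.06,"hand":-1}]'
python3 - <<'E'
from h import *
T=tool();p,d,P,K=grab("wrist");X=cloud(d,P,K);report(X);held(X,T,.04)
go(.602,-.173,.0991,89.4)
E
```

```text
time: 18.8
tool_pos: [0.6028, -0.1723, 0.1592]
tool_rot: [0.001, 0.711, 0.703, 0.0]
contact_force: [0.7, -0.4, -1.6]
gripper_width: 0.577
 (0.12, 0.18)
[ 460.4 -163.7] [41.4  9.2] 80.6 125.7 1292
[ 603.7 -148.5] [ 1.8 49. ] 89.1 157.9 6471
[ 569.6 -164.4] [9.1 2.9] 30.1 174.8 266
[ 637.4 -165.3] [2.9 9.6] 58.4 175.0 245
[ 451.1 -238.3] [ 6.3 27.3] 70.6 131.5 1794
 (0.07, 0.1)
[557.5 -55.2] [ 38.1 191.3] 83.6 79.7 10079
[ 452.2 -154.8] [25.8 58.3] 15.8 85.5 3664
[ 603.4 -148.6] [ 1.2 48.7] 88.9 86.2 1155
[ 723.4 -230.9] [66.4 14.2] 49.3 84.4 3396
[ 447.6 -241.5] [13.4 47.6] 78.9 85.2 2252
 (0.038, 0.055)
[469.1 -45.6] [17.3  2.6] 85.8 46.6 518
[571.3 -52.1] [27.7  0.7] 82.7 47.0 239
[647.3 -57. ] [35.6  0.6] 83.6 46.7 299
[740.  -57.5] [15.5 43.6] 28.4 47.4 2193
[493.1 -66.4] [ 0.3 63.3] 83.4 46.9 249
[585.5 -77.1] [  0.3 129.8] 83.4 46.9 499
[ 452.3 -154.1] [24.4 58. ] 18.1 46.7 1311
[ 602.  -155.3] [33.3 68.1] 89.2 44.7 1762
[ 721.8 -239. ] [79.2 20. ] 60.0 46.8 1530
[ 454.2 -248.6] [22.5 56.9] 57.0 46.5 1218
held centre in tool xy mm -1.1 0.4 extent [-23.4  24.2] world [ 603.2 -173.4] 4722
rows from [ 0.6033 -0.1727  0.1603] n>=1.5 d [-0.0003 -0.0015  0.0612] w [ 0.21  0.08 -0.04]
```

```bash
python3 -m pendant '[{"wx":0,"wy":0,"wz":0,"dx":0.0007,"dy":-0.0014,"dz":0.0,"hand":-1},{"wx":0,"wy":0,"wz":0,"dx":0.0007,"dy":-0.0014,"dz":0.01,"hand":-1},{"wx":0,"wy":0,"wz":0,"dx":0.0007,"dy":-0.0014,"dz":0.02,"hand":-1},{"wx":0,"wy":0,"wz":0,"dx":0.0007,"dy":-0.0014,"dz":0.03,"hand":-1},{"wx":0,"wy":0,"wz":0,"dx":0.0007,"dy":-0.0014,"dz":0.03,"hand":-1}]'
python3 -m pendant '[{"wx":0,"wy":0,"wz":0,"dx":0,"dy":0,"dz":0.008,"hand":-1},{"wx":0,"wy":0,"wz":0,"dx":0,"dy":0,"dz":0.016,"hand":-1},{"wx":0,"wy":0,"wz":0,"dx":0,"dy":0,"dz":0.022,"hand":-1},{"wx":0,"wy":0,"wz":0,"dx":0,"dy":0,"dz":0.028,"hand":-1},{"wx":0,"wy":0,"wz":0,"dx":0,"dy":0,"dz":0.03,"hand":-1},{"wx":0,"wy":0,"wz":0,"dx":0,"dy":0,"dz":0.03,"hand":-1}]'
```

```text
time: 19.27
tool_pos: [0.5991, -0.1711, 0.1243]
tool_rot: [-0.002, 0.711, 0.703, -0.001]
contact_force: [0.7, 0.4, -4.0]
gripper_width: 0.577
time: 19.77
tool_pos: [0.6003, -0.1718, 0.099]
tool_rot: [-0.001, 0.711, 0.703, -0.001]
contact_force: [-4.2, 1.0, 3.8]
gripper_width: 0.577
```

```bash
python3 -m pendant '[{"wx":0,"wy":0,"wz":0,"dx":0,"dy":0,"dz":0,"hand":0.4},{"wx":0,"wy":0,"wz":0,"dx":0,"dy":0,"dz":0,"hand":0.7},{"wx":0,"wy":0,"wz":0,"dx":0,"dy":0,"dz":0,"hand":1},{"wx":0,"wy":0,"wz":0,"dx":0,"dy":0,"dz":0,"hand":1},{"wx":0,"wy":0,"wz":0,"dx":0,"dy":0,"dz":0,"hand":1},{"wx":0,"wy":0,"wz":0,"dx":0,"dy":0,"dz":-0.04,"hand":1},{"wx":0,"wy":0,"wz":0,"dx":0,"dy":0,"dz":-0.08,"hand":1},{"wx":0,"wy":0,"wz":0,"dx":0,"dy":0,"dz":-0.11,"hand":1},{"wx":0,"wy":0,"wz":0,"dx":0,"dy":0,"dz":-0.13,"hand":1},{"wx":0,"wy":0,"wz":0,"dx":0,"dy":0,"dz":-0.13,"hand":1},{"wx":0,"wy":0,"wz":0,"dx":0,"dy":0,"dz":-0.13,"hand":1}]'
python3 - <<'E'
from h import *
p,d,P,K=grab("wrist");X=cloud(d,P,K);report(X)
p,d,P,K=grab("top","t2");X=cloud(d,P,K);report(X,"top")
go(.4358,-.1595,.228,83.4)
E
```

```text
time: 20.68
tool_pos: [0.6013, -0.1721, 0.2296]
tool_rot: [0.002, 0.711, 0.703, 0.001]
contact_force: [0.0, 0.0, -0.1]
gripper_width: 0.997
 (0.12, 0.18)
[ 443.7 -161.5] [58.7 42.5] 77.0 149.2 8785
[ 600.7 -172.6] [49.9 50.1] 88.9 150.6 8046
[ 440.3 -252.7] [53.6 34.7] 30.8 149.0 4726
[ 584.3 -288.4] [43.8 38. ] 87.9 150.2 4413
 (0.07, 0.1)
[558.5 -47. ] [ 54. 191.] 83.4 79.7 7436
[ 450.3 -153.9] [27.5 58.7] 20.8 85.5 1737
[ 601.2 -148.2] [ 1.1 48.7] 88.9 86.4 514
[ 725.1 -227.5] [60.8 11. ] 44.4 85.0 1630
[ 451.1 -244.6] [16.9 52.7] 70.2 85.2 1392
[ 585.1 -268.4] [ 3.6 37.9] 87.7 85.9 957
[ 532.5 -366.7] [13.9 28.9] 69.7 83.4 715
 (0.038, 0.055)
[470.2 -38.2] [34.5  1.8] 83.9 46.7 505
[572.2 -44.6] [45.2  0.6] 83.1 46.6 175
[648.2 -49.5] [51.3  0.6] 83.8 46.6 222
[737.6 -50.7] [18.3 56.1] 14.9 47.5 1809
[555.7 -73.7] [  0.3 189.2] 83.4 47.0 353
[ 452.6 -154. ] [24.1 57.9] 18.2 46.9 659
[ 602.1 -154.8] [32.5 68.1] 88.7 44.7 1082
[ 601.2 -148.2] [ 0.7 47.9] 88.8 46.4 182
[ 721.7 -239.7] [79.8 20.5] 60.9 46.5 800
[ 453.2 -245.6] [17.3 52.7] 63.1 46.6 607
[ 584.5 -292.2] [68.5 56. ] 87.9 44.7 1680
[ 527.1 -373.8] [42.9 45.1] 0.4 44.7 1016
top (0.12, 0.18)
[ 602.2 -159.6] [49.8 26.8] 0.0 151.5 207
[ 584.7 -293.5] [43.5 37.5] 88.4 151.8 255
[ 534.8 -387.2] [26.2 51.1] 10.5 151.1 255
[ 445.3 -263.1] [57.3 58.1] 42.3 150.2 486
[426.7 358.9] [57.5 58.1] 20.3 150.0 527
top (0.07, 0.1)
[733.  287.7] [106.7  33.3] 89.8 85.0 152
[571.3  53.3] [252.8 193. ] 83.5 80.5 2382
top (0.038, 0.055)
[737.6 -30.7] [83.8 24. ] 89.8 48.0 171
rows from [ 0.5997 -0.1714  0.2259] n>=3.9 d [ 0.01   -0.1641 -0.0017] w [-0.15 -0.06  5.93]
```

All three blocks are seated (tops 150–151 mm). Can 1 hasn't moved, so I'll take it next.

```bash
python3 -m pendant '[{"wx":0,"wy":0,"wz":6,"dx":0.01,"dy":-0.164,"dz":0,"hand":1},{"wx":0,"wy":0,"wz":6,"dx":0.01,"dy":-0.164,"dz":0,"hand":1},{"wx":0,"wy":0,"wz":6,"dx":0.01,"dy":-0.164,"dz":0,"hand":1},{"wx":0,"wy":0,"wz":6,"dx":0.01,"dy":-0.164,"dz":0,"hand":1},{"wx":0,"wy":0,"wz":6,"dx":0.01,"dy":-0.164,"dz":0,"hand":1},{"wx":0,"wy":0,"wz":6,"dx":0.01,"dy":-0.164,"dz":0,"hand":1},{"wx":0,"wy":0,"wz":6,"dx":0.01,"dy":-0.164,"dz":0.02,"hand":1},{"wx":0,"wy":0,"wz":6,"dx":0.01,"dy":-0.164,"dz":0.05,"hand":1},{"wx":0,"wy":0,"wz":6,"dx":0.01,"dy":-0.164,"dz":0.08,"hand":1},{"wx":0,"wy":0,"wz":6,"dx":0.01,"dy":-0.164,"dz":0.11,"hand":1},{"wx":0,"wy":0,"wz":6,"dx":0.01,"dy":-0.164,"dz":0.126,"hand":1},{"wx":0,"wy":0,"wz":6,"dx":0.01,"dy":-0.164,"dz":0.126,"hand":1},{"wx":0,"wy":0,"wz":6,"dx":0.01,"dy":-0.164,"dz":0.126,"hand":1},{"wx":0,"wy":0,"wz":6,"dx":0.01,"dy":-0.164,"dz":0.126,"hand":-1},{"wx":0,"wy":0,"wz":6,"dx":0.01,"dy":-0.164,"dz":0.126,"hand":-1},{"wx":0,"wy":0,"wz":6,"dx":0.01,"dy":-0.164,"dz":0.126,"hand":-1},{"wx":0,"wy":0,"wz":6,"dx":0.01,"dy":-0.164,"dz":0.126,"hand":-1},{"wx":0,"wy":0,"wz":6,"dx":0.01,"dy":-0.164,"dz":0.126,"hand":-1},{"wx":0,"wy":0,"wz":6,"dx":0.01,"dy":-0.164,"dz":0.126,"hand":-1}]'
python3 -c "
from h import *
go(.6114,-.0364,.105,83.4)"
```

```text
time: 22.37
tool_pos: [0.4378, -0.1606, 0.1041]
tool_rot: [0.002, 0.747, 0.665, 0.0]
contact_force: [-2.2, 0.9, 5.8]
gripper_width: 0.692
rows from [ 0.4378 -0.1606  0.1041] n>=5.1 d [ 0.1435  0.158  -0.0007] w [ 0.17  0.08 -0.07]
```

```bash
python3 -m pendant '[{"wx":0,"wy":0,"wz":0,"dx":0,"dy":0,"dz":-0.03,"hand":-1},{"wx":0,"wy":0,"wz":0,"dx":0,"dy":0,"dz":-0.07,"hand":-1},{"wx":0,"wy":0,"wz":0,"dx":0,"dy":0,"dz":-0.11,"hand":-1},{"wx":0,"wy":0,"wz":0,"dx":0,"dy":0,"dz":-0.15,"hand":-1},{"wx":0,"wy":0,"wz":0,"dx":0.1435,"dy":0.158,"dz":-0.15,"hand":-1},{"wx":0,"wy":0,"wz":0,"dx":0.1435,"dy":0.158,"dz":-0.15,"hand":-1},{"wx":0,"wy":0,"wz":0,"dx":0.1435,"dy":0.158,"dz":-0.15,"hand":-1},{"wx":0,"wy":0,"wz":0,"dx":0.1435,"dy":0.158,"dz":-0.15,"hand":-1},{"wx":0,"wy":0,"wz":0,"dx":0.1435,"dy":0.158,"dz":-0.15,"hand":-1},{"wx":0,"wy":0,"wz":0,"dx":0.1435,"dy":0.158,"dz":-0.15,"hand":-1},{"wx":0,"wy":0,"wz":0,"dx":0.1435,"dy":0.158,"dz":-0.15,"hand":-1},{"wx":0,"wy":0,"wz":0,"dx":0.1435,"dy":0.158,"dz":-0.12,"hand":-1},{"wx":0,"wy":0,"wz":0,"dx":0.1435,"dy":0.158,"dz":-0.1,"hand":-1},{"wx":0,"wy":0,"wz":0,"dx":0.1435,"dy":0.158,"dz":-0.1,"hand":-1},{"wx":0,"wy":0,"wz":0,"dx":0.1435,"dy":0.158,"dz":-0.1,"hand":-1}]'
python3 -c "
from h import *
go(.6114,-.0364,.110,83.4)"
```

```text
time: 23.62
tool_pos: [0.6085, -0.0362, 0.2005]
tool_rot: [-0.001, 0.747, 0.664, -0.001]
contact_force: [0.4, -0.9, -1.3]
gripper_width: 0.691
rows from [ 0.6085 -0.0362  0.2005] n>=2.2 d [0.0002 0.0032 0.0905] w [-0.2  -0.   -0.13]
```

```bash
python3 -m pendant '[{"wx":0,"wy":0,"wz":0,"dx":0,"dy":0.002,"dz":0.02,"hand":-1},{"wx":0,"wy":0,"wz":0,"dx":0,"dy":0.002,"dz":0.04,"hand":-1},{"wx":0,"wy":0,"wz":0,"dx":0,"dy":0.002,"dz":0.06,"hand":-1},{"wx":0,"wy":0,"wz":0,"dx":0,"dy":0.002,"dz":0.075,"hand":-1},{"wx":0,"wy":0,"wz":0,"dx":0,"dy":0.002,"dz":0.084,"hand":-1},{"wx":0,"wy":0,"wz":0,"dx":0,"dy":0.002,"dz":0.089,"hand":-1},{"wx":0,"wy":0,"wz":0,"dx":0,"dy":0.002,"dz":0.09,"hand":-1},{"wx":0,"wy":0,"wz":0,"dx":0,"dy":0.002,"dz":0.09,"hand":-1}]'
```

```text
time: 24.28
tool_pos: [0.6129, -0.0362, 0.1133]
tool_rot: [0.001, 0.747, 0.665, 0.001]
contact_force: [0.5, 0.5, -2.3]
gripper_width: 0.686
```

```bash
python3 -m pendant '[{"wx":0,"wy":0,"wz":0,"dx":0,"dy":0,"dz":0.002,"hand":-1},{"wx":0,"wy":0,"wz":0,"dx":0,"dy":0,"dz":0.003,"hand":-1},{"wx":0,"wy":0,"wz":0,"dx":0,"dy":0,"dz":0.003,"hand":-1}]'
python3 -m pendant '[{"wx":0,"wy":0,"wz":0,"dx":0,"dy":0,"dz":0,"hand":0.5},{"wx":0,"wy":0,"wz":0,"dx":0,"dy":0,"dz":0,"hand":0.7},{"wx":0,"wy":0,"wz":0,"dx":0,"dy":0,"dz":0,"hand":0.9},{"wx":0,"wy":0,"wz":0,"dx":0,"dy":0,"dz":0,"hand":1},{"wx":0,"wy":0,"wz":0,"dx":0,"dy":0,"dz":0,"hand":1},{"wx":0,"wy":0,"wz":0,"dx":0,"dy":0,"dz":-0.04,"hand":1},{"wx":0,"wy":0,"wz":0,"dx":0,"dy":0,"dz":-0.08,"hand":1},{"wx":0,"wy":0,"wz":0,"dx":0,"dy":0,"dz":-0.11,"hand":1},{"wx":0,"wy":0,"wz":0,"dx":0,"dy":0,"dz":-0.12,"hand":1},{"wx":0,"wy":0,"wz":0,"dx":0,"dy":0,"dz":-0.12,"hand":1},{"wx":0,"wy":0,"wz":0,"dx":0,"dy":0,"dz":-0.12,"hand":1}]'
python3 - <<'E'
from h import *
p,d,P,K=grab("wrist");X=cloud(d,P,K)
for o in tops(X,.12,.18,(.3,.75,-.5,.45),150):print(*o)
p,d,P,K=grab("top");X=cloud(d,P,K)
for o in tops(X,.12,.18,(.3,.75,-.5,.45),150):print("top",*o)
go(.4444,-.2646,.228,83.4)
E
```

```text
time: 24.53
tool_pos: [0.6132, -0.036, 0.1103]
tool_rot: [0.001, 0.747, 0.665, 0.001]
contact_force: [0.6, -0.5, 1.2]
gripper_width: 0.692
time: 25.45
tool_pos: [0.6122, -0.0358, 0.2286]
tool_rot: [0.0, 0.747, 0.665, 0.0]
contact_force: [-0.2, -0.9, -0.9]
gripper_width: 1.004
[611.5 -34. ] [57.9 57.9] 24.5 155.7 8985
[ 600.7 -159.6] [25.8 50.1] 88.6 149.2 4212
top [ 601.8 -171.2] [50.3 51.1] 89.5 151.1 460
top [ 585.5 -290.2] [49.8 39.3] 87.4 150.8 360
top [ 534.7 -386.6] [26.1 51.2] 11.0 151.0 255
top [ 445.2 -263.8] [58.4 56.5] 89.3 150.3 488
top [427.8 359.2] [56.1 58.3] 1.1 149.9 524
rows from [ 0.611  -0.0357  0.2259] n>=6.8 d [-0.2467 -0.1389 -0.0015] w [-0.25 -0.02 -0.07]
```

Can 1 stands in its cell (top 155.7 mm). Next, can 2.

```bash
python3 -m pendant '[{"wx":0,"wy":0,"wz":0,"dx":-0.247,"dy":-0.139,"dz":0,"hand":1},{"wx":0,"wy":0,"wz":0,"dx":-0.247,"dy":-0.139,"dz":0,"hand":1},{"wx":0,"wy":0,"wz":0,"dx":-0.247,"dy":-0.139,"dz":0,"hand":1},{"wx":0,"wy":0,"wz":0,"dx":-0.247,"dy":-0.139,"dz":0,"hand":1},{"wx":0,"wy":0,"wz":0,"dx":-0.247,"dy":-0.139,"dz":0,"hand":1},{"wx":0,"wy":0,"wz":0,"dx":-0.247,"dy":-0.139,"dz":0,"hand":1},{"wx":0,"wy":0,"wz":0,"dx":-0.247,"dy":-0.139,"dz":0,"hand":1},{"wx":0,"wy":0,"wz":0,"dx":-0.247,"dy":-0.139,"dz":0,"hand":1},{"wx":0,"wy":0,"wz":0,"dx":-0.247,"dy":-0.139,"dz":0.02,"hand":1},{"wx":0,"wy":0,"wz":0,"dx":-0.247,"dy":-0.139,"dz":0.05,"hand":1},{"wx":0,"wy":0,"wz":0,"dx":-0.247,"dy":-0.139,"dz":0.08,"hand":1},{"wx":0,"wy":0,"wz":0,"dx":-0.247,"dy":-0.139,"dz":0.11,"hand":1},{"wx":0,"wy":0,"wz":0,"dx":-0.247,"dy":-0.139,"dz":0.126,"hand":1},{"wx":0,"wy":0,"wz":0,"dx":-0.247,"dy":-0.139,"dz":0.126,"hand":1},{"wx":0,"wy":0,"wz":0,"dx":-0.247,"dy":-0.139,"dz":0.126,"hand":1},{"wx":0,"wy":0,"wz":0,"dx":-0.247,"dy":-0.139,"dz":0.126,"hand":1}]'
python3 -m pendant '[{"wx":0,"wy":0,"wz":0,"dx":0,"dy":0,"dz":0,"hand":-1},{"wx":0,"wy":0,"wz":0,"dx":0,"dy":0,"dz":0,"hand":-1},{"wx":0,"wy":0,"wz":0,"dx":0,"dy":0,"dz":0,"hand":-1},{"wx":0,"wy":0,"wz":0,"dx":0,"dy":0,"dz":0,"hand":-1},{"wx":0,"wy":0,"wz":0,"dx":0,"dy":0,"dz":0,"hand":-1},{"wx":0,"wy":0,"wz":0,"dx":0,"dy":0,"dz":0,"hand":-1}]'
python3 -c "
from h import *
go(.5194,.0569,.11,83.4)"
```

```text
time: 26.88
tool_pos: [0.4459, -0.2651, 0.1032]
tool_rot: [0.0, 0.747, 0.665, 0.0]
contact_force: [-0.3, -0.6, 1.0]
gripper_width: 1.001
time: 27.38
tool_pos: [0.446, -0.2659, 0.105]
tool_rot: [0.001, 0.747, 0.665, -0.0]
contact_force: [-2.2, 0.2, 5.6]
gripper_width: 0.69
rows from [ 0.446  -0.2659  0.105 ] n>=7.9 d [ 0.3291  0.0355 -0.0055] w [ 0.08  0.1  -0.06]
```

```bash
python3 -m pendant '[{"wx":0,"wy":0,"wz":0,"dx":0,"dy":0,"dz":-0.03,"hand":-1},{"wx":0,"wy":0,"wz":0,"dx":0,"dy":0,"dz":-0.07,"hand":-1},{"wx":0,"wy":0,"wz":0,"dx":0,"dy":0,"dz":-0.11,"hand":-1},{"wx":0,"wy":0,"wz":0,"dx":0,"dy":0,"dz":-0.15,"hand":-1},{"wx":0,"wy":0,"wz":0,"dx":0.329,"dy":0.0355,"dz":-0.15,"hand":-1},{"wx":0,"wy":0,"wz":0,"dx":0.329,"dy":0.0355,"dz":-0.15,"hand":-1},{"wx":0,"wy":0,"wz":0,"dx":0.329,"dy":0.0355,"dz":-0.15,"hand":-1},{"wx":0,"wy":0,"wz":0,"dx":0.329,"dy":0.0355,"dz":-0.15,"hand":-1},{"wx":0,"wy":0,"wz":0,"dx":0.329,"dy":0.0355,"dz":-0.15,"hand":-1},{"wx":0,"wy":0,"wz":0,"dx":0.329,"dy":0.0355,"dz":-0.15,"hand":-1},{"wx":0,"wy":0,"wz":0,"dx":0.329,"dy":0.0355,"dz":-0.15,"hand":-1},{"wx":0,"wy":0,"wz":0,"dx":0.329,"dy":0.0355,"dz":-0.15,"hand":-1},{"wx":0,"wy":0,"wz":0,"dx":0.329,"dy":0.0355,"dz":-0.15,"hand":-1},{"wx":0,"wy":0,"wz":0,"dx":0.329,"dy":0.0355,"dz":-0.15,"hand":-1},{"wx":0,"wy":0,"wz":0,"dx":0.329,"dy":0.0355,"dz":-0.12,"hand":-1},{"wx":0,"wy":0,"wz":0,"dx":0.329,"dy":0.0355,"dz":-0.1,"hand":-1},{"wx":0,"wy":0,"wz":0,"dx":0.329,"dy":0.0355,"dz":-0.1,"hand":-1},{"wx":0,"wy":0,"wz":0,"dx":0.329,"dy":0.0355,"dz":-0.1,"hand":-1}]'
python3 -c "
from h import *
go(.5194,.0569,.11,83.4)"
```

```text
time: 28.88
tool_pos: [0.5178, 0.0567, 0.2014]
tool_rot: [-0.001, 0.748, 0.664, -0.001]
contact_force: [0.7, -0.2, -2.1]
gripper_width: 0.69
rows from [0.5178 0.0567 0.2014] n>=2.2 d [0.0005 0.0019 0.0914] w [-0.2   0.03 -0.15]
```

```bash
python3 -m pendant '[{"wx":0,"wy":0,"wz":0,"dx":0,"dy":0.001,"dz":0.02,"hand":-1},{"wx":0,"wy":0,"wz":0,"dx":0,"dy":0.001,"dz":0.04,"hand":-1},{"wx":0,"wy":0,"wz":0,"dx":0,"dy":0.001,"dz":0.06,"hand":-1},{"wx":0,"wy":0,"wz":0,"dx":0,"dy":0.001,"dz":0.075,"hand":-1},{"wx":0,"wy":0,"wz":0,"dx":0,"dy":0.001,"dz":0.084,"hand":-1},{"wx":0,"wy":0,"wz":0,"dx":0,"dy":0.001,"dz":0.089,"hand":-1},{"wx":0,"wy":0,"wz":0,"dx":0,"dy":0.001,"dz":0.091,"hand":-1},{"wx":0,"wy":0,"wz":0,"dx":0,"dy":0.001,"dz":0.091,"hand":-1},{"wx":0,"wy":0,"wz":0,"dx":0,"dy":0.001,"dz":0.091,"hand":-1}]'
```

```text
time: 29.63
tool_pos: [0.521, 0.0573, 0.1134]
tool_rot: [0.001, 0.747, 0.665, 0.001]
contact_force: [0.3, -0.1, -3.1]
gripper_width: 0.692
```

```bash
python3 -m pendant '[{"wx":0,"wy":0,"wz":0,"dx":0,"dy":0,"dz":0.002,"hand":-1},{"wx":0,"wy":0,"wz":0,"dx":0,"dy":0,"dz":0.003,"hand":-1},{"wx":0,"wy":0,"wz":0,"dx":0,"dy":0,"dz":0.003,"hand":-1}]'
python3 -m pendant '[{"wx":0,"wy":0,"wz":0,"dx":0,"dy":0,"dz":0,"hand":0.5},{"wx":0,"wy":0,"wz":0,"dx":0,"dy":0,"dz":0,"hand":0.7},{"wx":0,"wy":0,"wz":0,"dx":0,"dy":0,"dz":0,"hand":0.9},{"wx":0,"wy":0,"wz":0,"dx":0,"dy":0,"dz":0,"hand":1},{"wx":0,"wy":0,"wz":0,"dx":0,"dy":0,"dz":0,"hand":1},{"wx":0,"wy":0,"wz":0,"dx":0,"dy":0,"dz":-0.04,"hand":1},{"wx":0,"wy":0,"wz":0,"dx":0,"dy":0,"dz":-0.08,"hand":1},{"wx":0,"wy":0,"wz":0,"dx":0,"dy":0,"dz":-0.11,"hand":1},{"wx":0,"wy":0,"wz":0,"dx":0,"dy":0,"dz":-0.12,"hand":1},{"wx":0,"wy":0,"wz":0,"dx":0,"dy":0,"dz":-0.12,"hand":1},{"wx":0,"wy":0,"wz":0,"dx":0,"dy":0,"dz":-0.12,"hand":1}]'
python3 - <<'E'
from h import *
p,d,P,K=grab("wrist");X=cloud(d,P,K)
for o in tops(X,.12,.18,(.3,.75,-.5,.45),150):print(*o)
p,d,P,K=grab("top");X=cloud(d,P,K)
for o in tops(X,.12,.18,(.3,.75,-.5,.45),150):print("top",*o)
go(.427,.3575,.228,83.4)
E
```

```text
time: 29.88
tool_pos: [0.521, 0.0575, 0.1107]
tool_rot: [0.001, 0.747, 0.665, 0.001]
contact_force: [-1.0, -0.5, 4.3]
gripper_width: 0.689
time: 30.8
tool_pos: [0.5199, 0.0575, 0.2285]
tool_rot: [0.0, 0.747, 0.665, 0.0]
contact_force: [0.7, -0.1, -1.1]
gripper_width: 0.999
[623.3 130.7] [25.6 26. ] 83.7 125.8 1867
[519.6  65.8] [58.1 57.9] 38.7 155.7 9064
[625.3 -16. ] [12.  45.5] 49.1 148.7 1115
[588.8 -34.6] [14.4 49.3] 1.9 145.2 1229
top [610.9 -33.2] [57.1 57.9] 88.3 155.9 482
top [ 601.7 -171.1] [49.9 51.3] 88.9 151.2 461
top [ 585.1 -290.2] [49.8 39.1] 86.4 150.8 364
top [ 534.6 -387.4] [26.5 52.1] 11.5 151.0 255
top [427.  359.8] [57.8 58.8] 2.1 149.7 525
rows from [0.5187 0.0575 0.2261] n>=7.5 d [ 0.2874 -0.1259 -0.0015] w [-0.25  0.02 -0.07]
```

Can 2 is upright (top 155.7 mm), though nearer one divider than planned. I'll check its tilt from the depth while I move to can 3.

```bash
python3 -m pendant '[{"wx":0,"wy":0,"wz":0,"dx":0.237,"dy":-0.12,"dz":-0.05,"hand":1},{"wx":0,"wy":0,"wz":0,"dx":0.237,"dy":-0.12,"dz":-0.05,"hand":1},{"wx":0,"wy":0,"wz":0,"dx":0.237,"dy":-0.12,"dz":-0.05,"hand":1},{"wx":0,"wy":0,"wz":0,"dx":0.237,"dy":-0.12,"dz":-0.05,"hand":1},{"wx":0,"wy":0,"wz":0,"dx":0.237,"dy":-0.12,"dz":-0.05,"hand":1},{"wx":0,"wy":0,"wz":0,"dx":0.237,"dy":-0.12,"dz":-0.05,"hand":1},{"wx":0,"wy":0,"wz":0,"dx":0.237,"dy":-0.12,"dz":-0.05,"hand":1},{"wx":0,"wy":0,"wz":0,"dx":0.237,"dy":-0.12,"dz":-0.05,"hand":1},{"wx":0,"wy":0,"wz":0,"dx":0.237,"dy":-0.12,"dz":-0.05,"hand":1},{"wx":0,"wy":0,"wz":0,"dx":0.237,"dy":-0.12,"dz":-0.05,"hand":1}]'
python3 - <<'E'
from h import *
p,d,P,K=grab("wrist","w5");X=cloud(d,P,K)
for o in tops(X,.12,.18,(.3,.75,-.5,.45),150):print(*o)
p,d,P,K=grab("top","t3");X=cloud(d,P,K)
for o in tops(X,.12,.18,(.3,.75,-.5,.45),150):print("top",*o)
for c in((.611,-.034),(.52,.066),(.427,.359)):
    m=(np.hypot(X[...,0]-c[0],X[...,1]-c[1])<.022)&(X[...,2]>.14);q=X[m]
    A=np.c_[q[:,:2]-q[:,:2].mean(0),np.ones(len(q))];k=np.linalg.lstsq(A,q[:,2],rcond=None)[0];print("tilt deg",np.degrees(k[:2]),len(q))
go(.427,.3575,.228,83.4)
E
```

```text
time: 31.73
tool_pos: [0.4278, 0.306, 0.2767]
tool_rot: [-0.0, 0.747, 0.665, -0.002]
contact_force: [-0.3, -0.3, -0.0]
gripper_width: 1.002
[426.5 358.8] [57.9 58.1] 41.8 149.8 6522
[624.2 134.4] [19.7 26.4] 70.1 125.6 636
[502.9  86.3] [37.4  7.9] 37.5 126.5 405
top [611.5 -33.1] [56.6 57.3] 0.2 156.0 477
top [ 601.6 -170.9] [49.9 50.5] 88.7 151.1 462
top [ 585.  -290.3] [49.9 38.6] 85.8 150.8 366
top [ 534.8 -387.3] [25.9 51.6] 11.2 150.8 254
top [519.8  65.7] [56.7 56.5] 0.6 156.3 474
tilt deg [1.11691233 1.13057361] 246
tilt deg [ 0.40493583 -0.72427887] 254
tilt deg [-34.57058797  -8.38004988] 354
rows from [0.4284 0.3055 0.2774] n>=1.7 d [ 0.0515 -0.0074  0.0493] w [-0.1   0.09 -0.16]
```

View pics/t3.png

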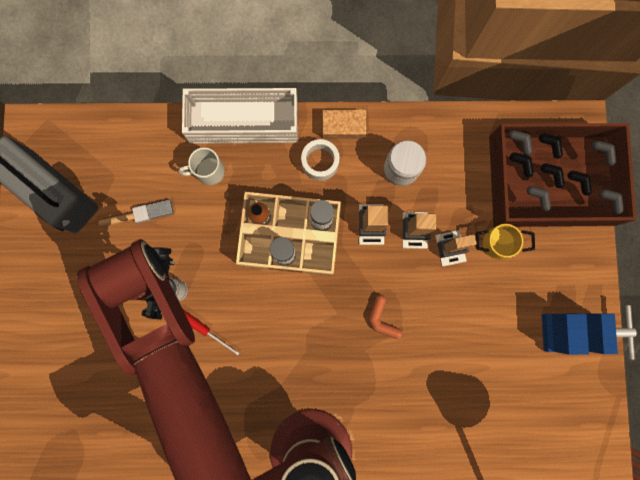

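View t3: blocks in the three pockets at (374,220), (419,226), (457,243); cans in the crate at (321,214) and (283,250); bottle at (260,212). No other can is left on the bench. Now grasping can 3.

```bash
python3 -m pendant '[{"wx":0,"wy":0,"wz":0,"dx":0.052,"dy":-0.0078,"dz":0.04,"hand":1},{"wx":0,"wy":0,"wz":0,"dx":0.052,"dy":-0.0078,"dz":0.06,"hand":1},{"wx":0,"wy":0,"wz":0,"dx":0.052,"dy":-0.0078,"dz":0.06,"hand":1},{"wx":0,"wy":0,"wz":0,"dx":0.052,"dy":-0.0078,"dz":0.09,"hand":1},{"wx":0,"wy":0,"wz":0,"dx":0.052,"dy":-0.0078,"dz":0.12,"hand":1},{"wx":0,"wy":0,"wz":0,"dx":0.052,"dy":-0.0078,"dz":0.15,"hand":1},{"wx":0,"wy":0,"wz":0,"dx":0.052,"dy":-0.0078,"dz":0.176,"hand":1},{"wx":0,"wy":0,"wz":0,"dx":0.052,"dy":-0.0078,"dz":0.176,"hand":1},{"wx":0,"wy":0,"wz":0,"dx":0.052,"dy":-0.0078,"dz":0.176,"hand":1},{"wx":0,"wy":0,"wz":0,"dx":0.052,"dy":-0.0078,"dz":0.176,"hand":1}]'
python3 -m pendant '[{"wx":0,"wy":0,"wz":0,"dx":0,"dy":0,"dz":0,"hand":-1},{"wx":0,"wy":0,"wz":0,"dx":0,"dy":0,"dz":0,"hand":-1},{"wx":0,"wy":0,"wz":0,"dx":0,"dy":0,"dz":0,"hand":-1},{"wx":0,"wy":0,"wz":0,"dx":0,"dy":0,"dz":0,"hand":-1},{"wx":0,"wy":0,"wz":0,"dx":0,"dy":0,"dz":0,"hand":-1},{"wx":0,"wy":0,"wz":0,"dx":0,"dy":0,"dz":0,"hand":-1},{"wx":0,"wy":0,"wz":0,"dx":0,"dy":0,"dz":0,"hand":-1}]'
python3 -c "
from h import *
go(.5289,.1383,.11,83.4)"
```

```text
time: 32.67
tool_pos: [0.428, 0.3593, 0.1049]
tool_rot: [0.0, 0.747, 0.664, 0.001]
contact_force: [-0.3, -0.1, 0.7]
gripper_width: 1.002
time: 33.25
tool_pos: [0.4276, 0.3603, 0.1058]
tool_rot: [0.0, 0.747, 0.665, 0.002]
contact_force: [-1.9, -0.7, 6.0]
gripper_width: 0.69
rows from [0.4276 0.3603 0.1058] n>=5.9 d [-0.2088  0.1263 -0.0044] w [ 0.14 -0.14 -0.05]
```

```bash
python3 -m pendant '[{"wx":0,"wy":0,"wz":0,"dx":0,"dy":0,"dz":-0.03,"hand":-1},{"wx":0,"wy":0,"wz":0,"dx":0,"dy":0,"dz":-0.07,"hand":-1},{"wx":0,"wy":0,"wz":0,"dx":0,"dy":0,"dz":-0.11,"hand":-1},{"wx":0,"wy":0,"wz":0,"dx":0,"dy":0,"dz":-0.15,"hand":-1},{"wx":0,"wy":0,"wz":0,"dx":-0.208,"dy":0.126,"dz":-0.15,"hand":-1},{"wx":0,"wy":0,"wz":0,"dx":-0.208,"dy":0.126,"dz":-0.15,"hand":-1},{"wx":0,"wy":0,"wz":0,"dx":-0.208,"dy":0.126,"dz":-0.15,"hand":-1},{"wx":0,"wy":0,"wz":0,"dx":-0.208,"dy":0.126,"dz":-0.15,"hand":-1},{"wx":0,"wy":0,"wz":0,"dx":-0.208,"dy":0.126,"dz":-0.15,"hand":-1},{"wx":0,"wy":0,"wz":0,"dx":-0.208,"dy":0.126,"dz":-0.15,"hand":-1},{"wx":0,"wy":0,"wz":0,"dx":-0.208,"dy":0.126,"dz":-0.15,"hand":-1},{"wx":0,"wy":0,"wz":0,"dx":-0.208,"dy":0.126,"dz":-0.12,"hand":-1},{"wx":0,"wy":0,"wz":0,"dx":-0.208,"dy":0.126,"dz":-0.1,"hand":-1},{"wx":0,"wy":0,"wz":0,"dx":-0.208,"dy":0.126,"dz":-0.1,"hand":-1},{"wx":0,"wy":0,"wz":0,"dx":-0.208,"dy":0.126,"dz":-0.1,"hand":-1}]'
python3 - <<'E'
from h import *
go(.5289,.1383,.11,83.4)
T=tool();p,d,P,K=grab("wrist","w6");X=cloud(d,P,K);Y=(X-T[:3,3])@T[:3,:3]
for z in(.02,.04,.06,.08):
    m=(abs(Y[...,2]-z)<.005)&(abs(Y[...,1])<.032)&(Y[...,0]<.06);q=Y[m]
    c=(q[:,0]-np.sqrt(np.clip(.03**2-q[:,1]**2,0,None)))[abs(q[:,1])<.015];print(z,"can axis tool x mm",round(np.median(c)*1e3,1),len(c))
E
```

```text
time: 34.5
tool_pos: [0.5265, 0.1383, 0.2018]
tool_rot: [-0.001, 0.747, 0.665, -0.001]
contact_force: [-0.6, 0.4, -2.3]
gripper_width: 0.689
rows from [0.5265 0.1383 0.2018] n>=2.2 d [0.0003 0.0027 0.0918] w [-0.17  0.03 -0.05]
0.02 can axis tool x mm -2.2 543
0.04 can axis tool x mm -2.0 338
0.06 can axis tool x mm -2.0 253
0.08 can axis tool x mm -2.5 151
```

```bash
python3 -m pendant '[{"wx":0,"wy":0,"wz":0,"dx":0.002,"dy":0.0015,"dz":0.02,"hand":-1},{"wx":0,"wy":0,"wz":0,"dx":0.002,"dy":0.0015,"dz":0.04,"hand":-1},{"wx":0,"wy":0,"wz":0,"dx":0.002,"dy":0.0015,"dz":0.06,"hand":-1},{"wx":0,"wy":0,"wz":0,"dx":0.002,"dy":0.0015,"dz":0.075,"hand":-1},{"wx":0,"wy":0,"wz":0,"dx":0.002,"dy":0.0015,"dz":0.084,"hand":-1},{"wx":0,"wy":0,"wz":0,"dx":0.002,"dy":0.0015,"dz":0.089,"hand":-1},{"wx":0,"wy":0,"wz":0,"dx":0.002,"dy":0.0015,"dz":0.091,"hand":-1},{"wx":0,"wy":0,"wz":0,"dx":0.002,"dy":0.0015,"dz":0.091,"hand":-1},{"wx":0,"wy":0,"wz":0,"dx":0.002,"dy":0.0015,"dz":0.091,"hand":-1}]'
python3 -m pendant '[{"wx":0,"wy":0,"wz":0,"dx":0,"dy":0,"dz":0.001,"hand":-1},{"wx":0,"wy":0,"wz":0,"dx":0,"dy":0,"dz":0.002,"hand":-1},{"wx":0,"wy":0,"wz":0,"dx":0,"dy":0,"dz":0.002,"hand":-1}]'
```

```text
time: 35.3
tool_pos: [0.5303, 0.1401, 0.1134]
tool_rot: [0.001, 0.747, 0.665, 0.001]
contact_force: [1.0, 0.5, -2.4]
gripper_width: 0.689
time: 35.55
tool_pos: [0.5303, 0.1401, 0.1117]
tool_rot: [0.001, 0.747, 0.665, 0.001]
contact_force: [-1.6, -0.5, 5.2]
gripper_width: 0.691
```

Contact with the floor. Release, rise, retreat and check.

```bash
python3 -m pendant '[{"wx":0,"wy":0,"wz":0,"dx":0,"dy":0,"dz":0,"hand":0.5},{"wx":0,"wy":0,"wz":0,"dx":0,"dy":0,"dz":0,"hand":0.7},{"wx":0,"wy":0,"wz":0,"dx":0,"dy":0,"dz":0,"hand":0.9},{"wx":0,"wy":0,"wz":0,"dx":0,"dy":0,"dz":0,"hand":1},{"wx":0,"wy":0,"wz":0,"dx":0,"dy":0,"dz":0,"hand":1},{"wx":0,"wy":0,"wz":0,"dx":0,"dy":0,"dz":-0.04,"hand":1},{"wx":0,"wy":0,"wz":0,"dx":0,"dy":0,"dz":-0.08,"hand":1},{"wx":0,"wy":0,"wz":0,"dx":0,"dy":0,"dz":-0.12,"hand":1},{"wx":0,"wy":0,"wz":0,"dx":0,"dy":0,"dz":-0.16,"hand":1},{"wx":0,"wy":0,"wz":0,"dx":0,"dy":0,"dz":-0.2,"hand":1},{"wx":0,"wy":0,"wz":0,"dx":0,"dy":-0.15,"dz":-0.25,"hand":1},{"wx":0,"wy":0,"wz":0,"dx":0,"dy":-0.15,"dz":-0.25,"hand":1},{"wx":0,"wy":0,"wz":0,"dx":0,"dy":-0.15,"dz":-0.25,"hand":1},{"wx":0,"wy":0,"wz":0,"dx":0,"dy":-0.15,"dz":-0.25,"hand":1},{"wx":0,"wy":0,"wz":0,"dx":0,"dy":-0.15,"dz":-0.25,"hand":1},{"wx":0,"wy":0,"wz":0,"dx":0,"dy":-0.15,"dz":-0.25,"hand":1},{"wx":0,"wy":0,"wz":0,"dx":0,"dy":-0.15,"dz":-0.25,"hand":1}]'
python3 - <<'E'
from h import *
for n in("wrist","top","scene"):
    p,d,P,K=grab(n,"f_"+n);X=cloud(d,P,K)
    for o in tops(X,.12,.18,(.3,.75,-.5,.45),80):print(n,*o)
E
```

```text
time: 36.97
tool_pos: [0.3805, 0.1573, 0.3595]
tool_rot: [0.0, 0.747, 0.665, 0.0]
contact_force: [0.8, -0.7, -0.7]
gripper_width: 0.999
wrist [528.6 138.7] [57.8 58.1] 75.1 155.6 4346
wrist [622.9 130.5] [26.2 25.5] 81.5 125.8 697
wrist [518.5  65.8] [57.7 58.3] 14.5 155.5 3909
wrist [610.2 -34.3] [58.3 58.6] 19.2 155.2 3864
wrist [ 601.4 -177.2] [13.  36.5] 79.1 150.9 183
top [611.5 -33.2] [57.2 56.8] 89.7 156.0 483
top [624.5 132. ] [23.5 25.1] 30.8 126.5 86
top [ 601.5 -171.1] [50.1 51.2] 88.7 151.3 461
top [ 585.7 -290.6] [50.4 39.3] 88.0 150.9 364
top [529.8 138.8] [57. 58.] 86.3 156.2 489
top [ 535.  -387.7] [26.1 52.1] 10.6 151.1 255
top [519.6  66. ] [56.9 56.6] 1.2 155.9 474
scene [ 534.5 -391. ] [37.7 53.7] 4.5 143.8 310
scene [ 584.  -293.9] [55.9 47.4] 85.3 146.7 412
scene [ 600.9 -174.1] [55.  57.9] 86.6 149.0 514
scene [522.2  64. ] [59.4 59.6] 67.6 153.6 548
scene [532.4 137.4] [58.1 62.2] 83.9 153.8 571
scene [613.7 -35.7] [58.5 61.2] 87.4 154.0 580
scene [624.2 129.3] [29.2 25.1] 3.4 125.7 91
```

View pics/f_scene.png

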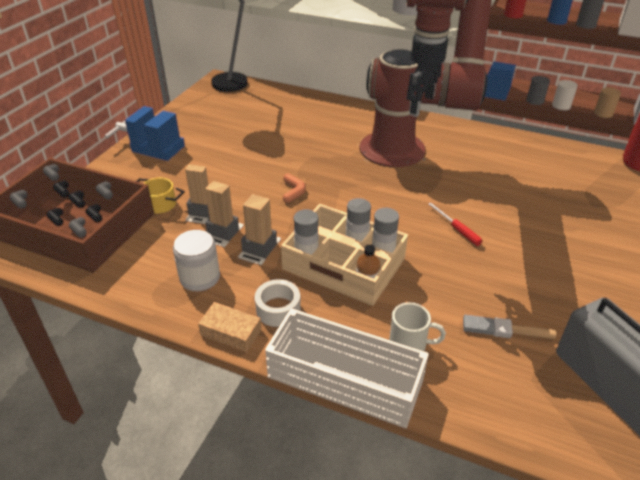

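View pics/f_top.png

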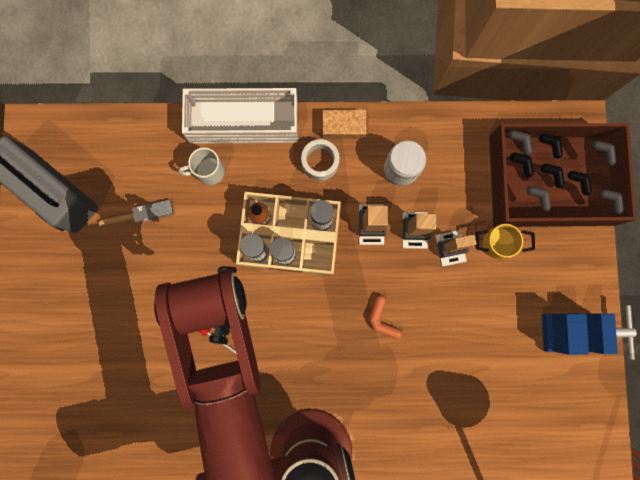

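Both final views show the three blocks standing in their pockets, three cans and the bottle upright in the crate, and no cans left on the bench. The bystanders are in place. Handing in.

```bash
python3 -c "
from plant import job;print(job.job_done())"
```

```text
the job is handed in; nothing more can be done
None
```

The job is done and handed in at about 37 s of robot time. The three blocks went back first, each into the pocket whose size matches its thickness. Then all three cans found on the bench went into the crate, one to a cell.

**Last checks** (wrist, top and scene cameras):
- **Blocks:** the tops are at about 151 mm in the top view, which is 145 mm plus the 6 mm pocket floor, so they are fully down. They sit centred in their pockets to about 1–2 mm.
- **Cans:** the tops are at 155–156 mm, so all three stand on the crate floor. The two I checked for tilt came out level to within about 1.6°, which is close to the measurement noise.
- **Bottle and bench:** the bottle still stands in its cell, the mug, tape roll, tin and other things look undisturbed, and no can is left on the bench.

**What disagreed:**
- **Can 2:** it stands about 7–9 mm off its cell centre, close to or touching the divider towards can 3. It is upright and on the floor, so I left it; I did not find out why it shifted.
- **Cameras:** they disagreed by up to about 2 mm, most often in y, and the scene camera read block tops up to 7 mm lower. I used the wrist readings for the fits.
- **Early refusal:** my first move was refused for leaving out some of the row's keys and was sent again complete.

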